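# Photograph the grain samples under the imaging hood

### The arm

A 7-joint arm with a two-finger parallel gripper is mounted at the origin on a cart in front of the work surface, level with it; the furniture and walls round the work are solid. World frame = base frame: x ahead of the robot, y to its left, z up, the work surface at z = 0. Lengths are in m, angles in rad, forces in N, time in s.
With the tool pointing down it reaches from about 0.425 to 0.875 m from the base axis. Payload 4.7 kg.
Tool frame: the origin (TCP) lies where the fingers leave the gripper's body, on its centre line; the fingertips stand env.tcp_to_tips ahead of it and the grasp point (between the pads) lies 54 mm ahead of it (env.tcp_to_tips is the distance from the TCP to the fingertips, in m); z points along the fingers, x is the direction in which the jaws open and shut, and the axes are right-handed (so a half turn about z gives the same grasp; the last joint's range is limited). The gripper opens to 85 mm and grips with 20 to 120 N. Pads are 22 mm wide; open, the fingers measure 114 mm over their backs; the gripper's body (76 mm by 85 mm) begins 54 mm behind the grasp point. The pads swing forward as they close: fully open they stand 13 mm farther back than shut.
Start: joints at [1.286, 0.321, -0.07, 1.45, 0.023, 1.371, -0.057], TCP at [0.191, -0.621, 0.304] pointing down, gripper open.
Joint ranges: [-2.86, 2.86], [-0.3, 2.09], [-1.38, 1.24], [0.06, 2.45], [-1.56, 4.7], [0.09, 2.05], [-2.69, 2.69]. Speed limits (rad/s): [2.57, 2.57, 3.14, 3.14, 3.14, 3.14, 3.14].

### API

Orientations are given as a unit quaternion [w, x, y, z].
In Python, from workcell import status, eyes, env, outline_of, tip_of gives the robot as it stands. The module is installed in compiled form; this text tells all that it offers.
- The arm moves only by the tool step_arm, never from a script. Its argument "motion" is a list of rows, each a list of 7 numbers: the shift along the tool's x, y, z in m, then the turn, a rotation vector about the tool's x, y, z in degrees, then the opening in per cent of the stroke, from 0 (shut) to 100 (fully open). A call has 1 to 5 rows; each row is the pose to reach, as a shift and turn from the pose measured when the call began, along the tool's axes at that moment; what a row does not reach only later rows make up. A row lasts 1/12 s, in which the tool goes at most 41.7 mm and 7.16 degrees, less where a joint would pass 70% of its speed; a pose out of reach is approached as far as the arm can. A call with a gripper value outside its range is refused whole. The fingers move at their own pace and stop on an object; "force" is the grip in N (left out, the last holds). Time passes only in rows, so rows that repeat a pose let the fingers close. It gives the time, the measured TCP pose, the force and the opening at its end, in the units of the state.
- status.sense(): the state, without advancing time (a new reading comes with each control period).
- eyes.camera(name): name is "scene" or "top" or "wrist"; returns the picture (400x640x3 uint8, red, green, blue); there is no depth.
- eyes.get_calibration(name): a dict with "fx", "fy", "cx", "cy" (pixels), "k1" (the pictures are not rectified: a ray, as slopes to the right and down, at radius r is drawn at 1 + k1 r^2 times it, then the intrinsics apply), "extrinsics" (4x4, takes a point from world to camera coordinates). Camera axes: x right, y down, z forward; pixel columns grow to the right and rows downward; lengths in m; the calibration is good to about 2 mm. A picture is of the moment at which its call begins: read the wrist's pose just before it. get_calibration takes no time and is no camera call; for the wrist camera it gives the pose at the moment of the call.
- env.job_done(): hands the job in, once; it reports no verdict.
Trained networks look in the newest picture that a camera, given by its name, has taken for a name from the list of things; names that differ only in an ending like _2 or _b are one class to them, and where a whole thing is asked for, a point or a joint stands for the part that bears it (a point fixed in the world has none). Each returns a list of dicts, best first, with "p" (0 to 1); they miss things now and then, are a little off and sometimes report something else, mostly with a low value. They report only what shows in the picture. A call takes as long as a camera call.
- outline_of(camera, label): "pixels" (400x640 bool, what is visible of it) and "at" ([column, row] in pixels, amid what is visible of it).
- tip_of(camera, label): "at" ([column, row] in pixels: a listed point, or the origin of a listed thing).
The state is a dict: "t": time; "joint_pos": joint angles; "qd": joint speeds; "joint_torque": joint torques, N m; "tcp_pos": TCP position; "ee_rot": TCP orientation; "contact_force": force on the tool from outside, world axes, zero at the start; "torque": the same for the moment, N m; "width": opening from 0.0 (shut) to 1.0 (fully open).
Only numpy, scipy, OpenCV 4.12 (cv2) and the standard library are available. Lean on these libraries where they do the work, as an engineer would, in place of code of your own. Each camera call takes 0.05 s, during which the arm holds its last target.

### The job

Lift the lidded sample cups out of the round grey tub and set them all down flat side by side on the drawn-out stage of the imaging hood. Slide the stage, which has a blue handle, fully in under the hood with the cups on it, press the red shutter button on top of the hood all the way down, then draw the stage fully out again. Finally put all the cups flat, side by side, in the steel tray, leave the stage drawn out, and leave the weights, timer and jar where they stand.

Things in the scene. Friction and masses are not known exactly. Their poses are not given: they have to be found in the camera images.
- imager: fixed imaging hood. Origin at table height under the centre of the drawn-out stage; z up; -y is the way the stage slides in. Grey base 140 x 600 mm, 8 mm thick. White tunnel hood: centre 295 mm along -y, 250 mm long (y), 150 mm wide, top 91 mm above the table, 130 mm wide inside, 63 mm clear above the stage floor; a round camera head 36 mm high on top, 50 mm beyond the hood centre (-y)
- stage (a joint): travel of the sliding stage, m: 0 = drawn fully out (as at the start), 0.295 = pushed fully in under the hood against its stop; light friction (about 1.5 N), stays where it is left
- stage_floor (a point): centre of the upper face of the stage's floor (black, 14 mm above the table), moves with the stage; axes parallel to the imager's. The floor is 94 mm (x) by 240 mm (y) inside an aluminium lip 7 mm high and 5 mm thick
- shutter (a joint): spring shutter button, m pressed: 0 = up, 0.006 = fully down (about 5 N); springs back
- shutter_top (a point): centre of the top face of the red round button (28 mm across) on top of the hood, pressed straight down
- tub_floor (a point): centre of the inner floor (4 mm above the table) of a fixed round grey tub, inner radius 108 mm at the floor and about 111 mm higher up, nearly straight-sided, rim 50 mm above the table
- tray_floor (a point): centre of the inner floor (4 mm above the table) of a fixed shallow steel tray, inside 100 mm (its x) by 250 mm (its y), rim 12 mm above that floor
- stage_handle (a point): grip point of the stage's blue upright handle post: 14 mm thick along the stage's x (pinch it that way), 26 mm along y; its top is 14 mm above this point, its foot 38 mm below; it stands 193 mm along +y from the stage's centre and stays 55 mm clear of the hood's near edge with the stage in
- cup_red_mid (a point): centre (half-way up) of a squat lidded sample cup with a red lid: 47 mm across the lid (top 11 mm), 45 mm across the clear body below with tan grain, 34 mm high, 60 g; z is its axis. Three or all four of the cups are there; an absent one reads None from the start
- cup_blue_mid (a point): centre (half-way up) of a squat lidded sample cup with a blue lid: 47 mm across the lid (top 11 mm), 45 mm across the clear body below with tan grain, 34 mm high, 60 g; z is its axis. Three or all four of the cups are there; an absent one reads None from the start
- cup_yellow_mid (a point): centre (half-way up) of a squat lidded sample cup with a yellow lid: 47 mm across the lid (top 11 mm), 45 mm across the clear body below with tan grain, 34 mm high, 60 g; z is its axis. Three or all four of the cups are there; an absent one reads None from the start
- cup_green_mid (a point): centre (half-way up) of a squat lidded sample cup with a green lid: 47 mm across the lid (top 11 mm), 45 mm across the clear body below with tan grain, 34 mm high, 60 g; z is its axis. Three or all four of the cups are there; an absent one reads None from the start
- weight_large_mid (a point): loose calibration weight 27 x 48 mm high; point half-way up; a bystander, to be left alone
- weight_small_mid (a point): loose calibration weight 18 x 29 mm high; point half-way up; a bystander, to be left alone
- timer_mid (a point): loose white timer 24 x 66 x 62 mm; point half-way up; a bystander, to be left alone
- jar_mid (a point): loose sample jar with a white lid, 52 mm across, 72 mm high; point half-way up; a bystander, to be left alone
- cup_red: the same cup as cup_red_mid, origin at the centre of its underside
- cup_blue: the same cup as cup_blue_mid, origin at the centre of its underside
- cup_yellow: the same cup as cup_yellow_mid, origin at the centre of its underside
- cup_green: the same cup as cup_green_mid, origin at the centre of its underside

How it is judged:
On the way, in this order (a step that is already met when the one before it is completed fails the run):
1. all cups stand flat on the drawn-out stage (x of cup_red_mid in the frame of stage_floor between -0.046 and 0.046 m and y of cup_red_mid in the frame of stage_floor between -0.118 and 0.118 m and z of cup_red_mid in the frame of stage_floor between 0.01 and 0.024 m and (angle between cup_red_mid's own z axis and vertical below 0.15 rad or angle between cup_red_mid's own z axis and vertical above 2.99 rad) and x of cup_blue_mid in the frame of stage_floor between -0.046 and 0.046 m and y of cup_blue_mid in the frame of stage_floor between -0.118 and 0.118 m and z of cup_blue_mid in the frame of stage_floor between 0.01 and 0.024 m and (angle between cup_blue_mid's own z axis and vertical below 0.15 rad or angle between cup_blue_mid's own z axis and vertical above 2.99 rad) and x of cup_yellow_mid in the frame of stage_floor between -0.046 and 0.046 m and y of cup_yellow_mid in the frame of stage_floor between -0.118 and 0.118 m and z of cup_yellow_mid in the frame of stage_floor between 0.01 and 0.024 m and (angle between cup_yellow_mid's own z axis and vertical below 0.15 rad or angle between cup_yellow_mid's own z axis and vertical above 2.99 rad) and x of cup_green_mid in the frame of stage_floor between -0.046 and 0.046 m and y of cup_green_mid in the frame of stage_floor between -0.118 and 0.118 m and z of cup_green_mid in the frame of stage_floor between 0.01 and 0.024 m and (angle between cup_green_mid's own z axis and vertical below 0.15 rad or angle between cup_green_mid's own z axis and vertical above 2.99 rad) and value of joint stage below 0.012 m), for 0.2 s.
2. the stage is fully in under the hood with all the cups on it (x of cup_red_mid in the frame of stage_floor between -0.046 and 0.046 m and y of cup_red_mid in the frame of stage_floor between -0.118 and 0.118 m and z of cup_red_mid in the frame of stage_floor between 0.01 and 0.024 m and (angle between cup_red_mid's own z axis and vertical below 0.15 rad or angle between cup_red_mid's own z axis and vertical above 2.99 rad) and x of cup_blue_mid in the frame of stage_floor between -0.046 and 0.046 m and y of cup_blue_mid in the frame of stage_floor between -0.118 and 0.118 m and z of cup_blue_mid in the frame of stage_floor between 0.01 and 0.024 m and (angle between cup_blue_mid's own z axis and vertical below 0.15 rad or angle between cup_blue_mid's own z axis and vertical above 2.99 rad) and x of cup_yellow_mid in the frame of stage_floor between -0.046 and 0.046 m and y of cup_yellow_mid in the frame of stage_floor between -0.118 and 0.118 m and z of cup_yellow_mid in the frame of stage_floor between 0.01 and 0.024 m and (angle between cup_yellow_mid's own z axis and vertical below 0.15 rad or angle between cup_yellow_mid's own z axis and vertical above 2.99 rad) and x of cup_green_mid in the frame of stage_floor between -0.046 and 0.046 m and y of cup_green_mid in the frame of stage_floor between -0.118 and 0.118 m and z of cup_green_mid in the frame of stage_floor between 0.01 and 0.024 m and (angle between cup_green_mid's own z axis and vertical below 0.15 rad or angle between cup_green_mid's own z axis and vertical above 2.99 rad) and value of joint stage above 0.287 m), for 0.2 s.
3. the shutter button is pressed down (over 4 mm) while the stage is fully in with the cups on it (all of step 2 and value of joint shutter above 0.004 m), for 0.05 s.
4. the stage is drawn fully out again (value of joint stage below 0.012 m), for 0.2 s.
At the end, for the whole second after the job is handed in: every cup present lies flat (within 0.15 rad, either way up) inside the tray on its floor, at rest; the stage is within 12 mm of fully out and the button is up (x of cup_red_mid in the frame of tray_floor between -0.05 and 0.05 m and y of cup_red_mid in the frame of tray_floor between -0.125 and 0.125 m and z of cup_red_mid in the frame of tray_floor between 0.01 and 0.024 m and (angle between cup_red_mid's own z axis and vertical below 0.15 rad or angle between cup_red_mid's own z axis and vertical above 2.99 rad) and x of cup_blue_mid in the frame of tray_floor between -0.05 and 0.05 m and y of cup_blue_mid in the frame of tray_floor between -0.125 and 0.125 m and z of cup_blue_mid in the frame of tray_floor between 0.01 and 0.024 m and (angle between cup_blue_mid's own z axis and vertical below 0.15 rad or angle between cup_blue_mid's own z axis and vertical above 2.99 rad) and x of cup_yellow_mid in the frame of tray_floor between -0.05 and 0.05 m and y of cup_yellow_mid in the frame of tray_floor between -0.125 and 0.125 m and z of cup_yellow_mid in the frame of tray_floor between 0.01 and 0.024 m and (angle between cup_yellow_mid's own z axis and vertical below 0.15 rad or angle between cup_yellow_mid's own z axis and vertical above 2.99 rad) and x of cup_green_mid in the frame of tray_floor between -0.05 and 0.05 m and y of cup_green_mid in the frame of tray_floor between -0.125 and 0.125 m and z of cup_green_mid in the frame of tray_floor between 0.01 and 0.024 m and (angle between cup_green_mid's own z axis and vertical below 0.15 rad or angle between cup_green_mid's own z axis and vertical above 2.99 rad) and value of joint stage below 0.012 m and value of joint shutter below 0.002 m and linear speed of each of cup_red, cup_blue, cup_yellow, cup_green below 0.02 m/s); the robot touches nothing.
It fails at once if the weight large is moved more than 30 mm (distance of weight_large_mid from where it was at the start of the episode above 0.03 m).
It fails at once if the weight small is moved more than 30 mm (distance of weight_small_mid from where it was at the start of the episode above 0.03 m).
It fails at once if the timer is moved more than 30 mm (distance of timer_mid from where it was at the start of the episode above 0.03 m).
It fails at once if the jar is moved more than 30 mm (distance of jar_mid from where it was at the start of the episode above 0.03 m).
Of cup_red, cup_blue, cup_yellow, cup_green only 3 to 4 are there at a start; the rules pass over those that are not, and their reading is None.
At some moment in a run one of cup_red, cup_blue, cup_yellow, cup_green may be knocked a few centimetres aside while the robot is not near it.
Once in a run the grip may slacken for a moment while it holds something.
It also fails if it takes over 210 s, if anything falls off the work surface, if the arm or the gripper's body presses on something with over 40 N, if the wrist force passes 120 N, or if a joint passes its speed limit or range.

## Working session

There is one attempt and no reset: what is moved stays moved. The work goes in short steps, Python scripts to look and compute and a tool call to move; the robot and the scene stay as the last step left them, time stands still between calls to the robot, and variables do not carry over. Pictures are saved under pics/ and viewed, and the job is handed in when it is done.

Besides the shell and the picture viewer there is one more tool, called as name([rows], argument=value, ...), one row to a line, values as JSON. step_arm: Moves the arm, as the interface text tells. Its arguments: {"type":"object","properties":{"motion":{"type":"array"},"force":{"type":"number"}},"required":["motion"]}

```bash
mkdir -p pics
cat > h.py <<'E'
import numpy as np, cv2
from workcell import status, eyes, env, outline_of, tip_of
from scipy.spatial.transform import Rotation as R
def save(img,name): cv2.imwrite('pics/'+name,cv2.cvtColor(img,cv2.COLOR_RGB2BGR))
def ray(cal,uv):
    d=np.array([(uv[0]-cal['cx'])/cal['fx'],(uv[1]-cal['cy'])/cal['fy']])
    s=d.copy()
    for _ in range(20): s=d/(1+cal['k1']*(s@s))
    E=np.array(cal['extrinsics']);Rm=E[:3,:3];t=E[:3,3]
    o=-Rm.T@t; v=Rm.T@np.array([s[0],s[1],1.]); return o,v
def at_z(cal,uv,z):
    o,v=ray(cal,uv); return o+v*(z-o[2])/v[2]
def proj(cal,p):
    E=np.array(cal['extrinsics']); c=E[:3,:3]@np.asarray(p)+E[:3,3]
    s=c[:2]/c[2]; s=s*(1+cal['k1']*(s@s)); return np.array([s[0]*cal['fx']+cal['cx'],s[1]*cal['fy']+cal['cy']])
def pose():
    s=status.sense(); q=s['ee_rot']; return np.array(s['tcp_pos']),R.from_quat([q[1],q[2],q[3],q[0]]),s
def tri(obs):
    A=np.zeros((3,3));b=np.zeros(3)
    for o,v in obs:
        v=v/np.linalg.norm(v);P=np.eye(3)-np.outer(v,v);A+=P;b+=P@o
    x=np.linalg.solve(A,b)
    return x,[np.linalg.norm(np.cross(x-o,v/np.linalg.norm(v))) for o,v in obs]
E
cat > a.py <<'E'
from h import *
p,r,s=pose();print({k:np.round(v,3) for k,v in s.items()},env.tcp_to_tips)
for c in ['scene','top','wrist']:
    save(eyes.camera(c),c+'0.png');cal=eyes.get_calibration(c);print(c,cal['fx'],cal['k1'],np.round(np.array(cal['extrinsics']),3).tolist())
E
python3 a.py
```

```text
{'t': np.float64(0.0), 'joint_pos': array([ 1.286,  0.322, -0.07 ,  1.452,  0.023,  1.371, -0.057]), 'qd': array([ 0.001, -0.   , -0.002,  0.   ,  0.   ,  0.   , -0.   ]), 'joint_torque': array([-1.0000e-03, -4.9358e+01, -3.8300e-01, -3.1434e+01,  1.3000e-02,
        1.1000e-02, -0.0000e+00]), 'tcp_pos': array([ 0.191, -0.621,  0.303]), 'ee_rot': array([-0.001,  0.804, -0.594, -0.001]), 'contact_force': array([0.02 , 0.215, 0.186]), 'torque': array([0.007, 0.001, 0.018]), 'width': np.float64(1.001)} 0.0726
scene 369.33512461653754 -0.053703364316925066 [[-0.798, -0.602, 0.001, 0.489], [-0.478, 0.633, -0.608, 0.295], [0.366, -0.486, -0.794, 0.804], [0.0, 0.0, 0.0, 1.0]]
top 473.4860517297012 -0.08447660007100252 [[-0.38, -0.925, -0.0, 0.242], [-0.884, 0.364, -0.293, 0.509], [0.271, -0.111, -0.956, 1.361], [0.0, 0.0, 0.0, 1.0]]
wrist 308.5834254697534 -0.05937098040345311 [[0.295, -0.955, -0.001, -0.649], [-0.919, -0.284, 0.272, -0.036], [-0.26, -0.079, -0.962, 0.379], [0.0, 0.0, 0.0, 1.0]]
```

View pics/scene0.png

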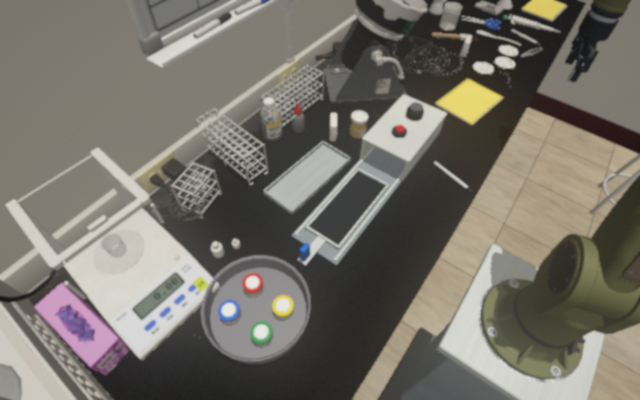

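View pics/top0.png

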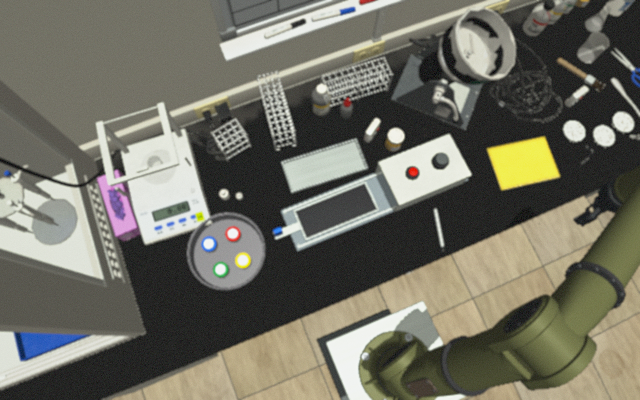

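```bash
cat > b.py <<'E'
from h import *
names=['stage_floor','shutter_top','tub_floor','tray_floor','stage_handle','cup_red_mid','cup_blue_mid','cup_yellow_mid','cup_green_mid','weight_large_mid','weight_small_mid','timer_mid','jar_mid','imager']
cal={c:eyes.get_calibration(c) for c in ['scene','top']}
for n in names:
    o=[];t=''
    for c in cal:
        d=tip_of(c,n)
        if d:
            t+=f" {c} {np.round(d[0]['at'],1)} p{d[0]['p']:.2f}({len(d)})"
            if d[0]['p']>.3:o.append(ray(cal[c],d[0]['at']))
    if len(o)==2: x,e=tri(o); t+=f' -> {np.round(x,4)} err {np.round(e,4)}'
    print(n,t)
E
python3 b.py
```

```text
stage_floor  scene [346.2 207.3] p0.65(1) top [333.2 213.6] p0.68(2) -> [ 0.503  -0.0119  0.0178] err [0.0034 0.0034]
shutter_top  scene [401.  130.6] p0.43(1) top [413.7 170.4] p0.52(1) -> [ 0.5102 -0.2842  0.0919] err [0.0041 0.0041]
tub_floor  scene [260.1 308.7] p0.73(1) top [227.6 249.6] p0.73(1) -> [0.5151 0.3313 0.0043] err [0.0058 0.0058]
tray_floor  scene [310.2 175.6] p0.97(3) top [337.  211.9] p0.74(3) -> [0.5256 0.0216 0.147 ] err [0.0612 0.0612]
stage_handle  scene [304.9 249. ] p0.76(1) top [278.6 229.7] p0.66(2) -> [0.5099 0.1643 0.0416] err [0.0009 0.0009]
cup_red_mid  scene [334.2 126.5] p0.59(2) top [233.7 234.2] p0.54(2) -> [0.4027 0.2544 0.556 ] err [0.0095 0.0095]
cup_blue_mid  scene [228.2 310.9] p0.79(2) top [210.1 241.7] p0.63(1) -> [ 0.5667  0.3764 -0.0039] err [0.0005 0.0005]
cup_yellow_mid  scene [283.6 305.1] p0.80(2) top [241.6 260.4] p0.76(2) -> [0.4636 0.301  0.0407] err [0.0017 0.0017]
cup_green_mid  scene [260.7 331.1] p0.60(1) top [222.1 268.8] p0.74(2) -> [0.4704 0.368  0.0143] err [0.0015 0.0015]
weight_large_mid  scene [214.4 248.2] p0.69(1) top [225.4 189.3] p0.38(2) -> [ 0.7189  0.2761 -0.0223] err [0.0004 0.0004]
weight_small_mid  scene [310.  176.6] p0.39(1) top [236.  194.8] p0.53(1) -> [0.4937 0.223  0.4073] err [0.0423 0.0423]
timer_mid  scene [331.  127.3] p0.76(2) top [372.5 130.5] p0.73(1) -> [ 0.7158 -0.2443  0.016 ] err [0.0035 0.0035]
jar_mid  scene [360.2 123.1] p0.71(1) top [393.6 138.3] p0.81(1) -> [ 0.6468 -0.2899  0.0427] err [0.0044 0.0044]
imager  scene [345.3 208.9] p0.81(1) top [335.  213.2] p0.88(1) -> [ 0.5084 -0.0207 -0.005 ] err [0.0046 0.0046]
```

Both views show all four cups in the tub (scene ≈ 228–284, 283–331). The stage is drawn out at scene (346,207), the tray at (308,176), and the shutter at (401,130). I'll refine these with the wrist camera on the way.

```bash
cat > go.py <<'E'
import sys
from h import *
# usage: go.py x y z yawdeg(tool x dir in world)  -> tool-frame shift & turn
def to(x,y,z,yaw):
    p,r,s=pose()
    a=np.radians(yaw); tx=np.array([np.cos(a),np.sin(a),0]); tz=np.array([0,0,-1.]); ty=np.cross(tz,tx)
    T=R.from_matrix(np.column_stack([tx,ty,tz]))
    d=r.inv().apply(np.array([x,y,z])-p); w=np.degrees((r.inv()*T).as_rotvec())
    return d,w
if __name__=='__main__':
    a=list(map(float,sys.argv[1:5])); d,w=to(*a)
    p,r,s=pose()
    print('t',round(s['t'],2),'p',np.round(p,4),'xdir',np.round(np.degrees(np.arctan2(*r.as_matrix()[[1,0],0])),2),'w',round(s['width'],3),'F',np.round(s['contact_force'],1))
    print('shift',np.round(d,4),'turn',np.round(w,2),'rows>=',np.ceil(max(np.linalg.norm(d)/.0417,np.linalg.norm(w)/7.16)))
E
python3 go.py 0.5 -0.15 0.35 -90
python3 - <<'E'
from h import *
p,r,s=pose();print(np.round(r.as_matrix(),3).tolist())
o,v=ray(eyes.get_calibration('wrist'),(320,200));print('cam rel tool',r.inv().apply(o-p), r.inv().apply(v))
print(at_z(eyes.get_calibration('scene'),(308,176),.004),at_z(eyes.get_calibration('top'),(325,166),.004))
E
```

```text
t 1.55 p [ 0.1913 -0.6212  0.3039] xdir -72.88 w 1.002 F [0.2 0.4 0.7]
shift [-0.3595 -0.4337 -0.0461] turn [ 0.000e+00 -1.000e-02  1.712e+01] rows>= 14.0
[[0.294, -0.956, -0.0], [-0.956, -0.294, -0.0], [0.0, 0.0, -1.0]]
cam rel tool [-0.00038131 -0.06864668 -0.07031427] [0.01422458 0.28009061 0.96001216]
[ 0.66077296 -0.0463204   0.004     ] [ 0.66034052 -0.05266778  0.004     ]
```

View pics/wrist0.png

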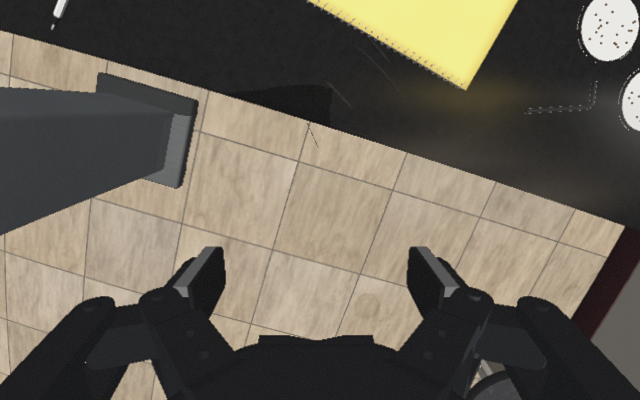

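```bash
python3 go.py 0.47 -0.1 0.40 0
```

```text
t 1.55 p [ 0.1913 -0.6212  0.3039] xdir -72.88 w 1.002 F [0.2 0.4 0.7]
shift [-0.4161 -0.4198 -0.0961] turn [ 1.000e-02 -0.000e+00 -7.288e+01] rows>= 15.0
```

step_arm([
  [-0.028,-0.028,-0.006,0,0,-5,100],
  [-0.056,-0.056,-0.013,0,0,-10,100],
  [-0.083,-0.084,-0.02,0,0,-15,100],
  [-0.11,-0.112,-0.026,0,0,-20,100],
  [-0.14,-0.14,-0.033,0,0,-25,100],
])

```text
t: 1.97
tcp_pos: [0.2845, -0.4447, 0.3371]
ee_rot: [0.0, 0.915, -0.404, 0.0]
contact_force: [0.6, -1.1, -0.0]
width: 0.999
```

```bash
python3 go.py 0.47 -0.1 0.40 0
```

```text
t 1.97 p [ 0.2845 -0.4447  0.3371] xdir -47.66 w 0.999 F [ 0.6 -1.1 -0. ]
shift [-0.1298 -0.3693 -0.0631] turn [ 2.000e-02 -1.000e-02 -4.766e+01] rows>= 10.0
```

step_arm([
  [-0.013,-0.037,-0.006,0,0,-5,100],
  [-0.026,-0.074,-0.012,0,0,-10,100],
  [-0.039,-0.11,-0.018,0,0,-15,100],
  [-0.052,-0.148,-0.025,0,0,-20,100],
  [-0.065,-0.185,-0.032,0,0,-25,100],
])

```text
t: 2.38
tcp_pos: [0.378, -0.27, 0.3696]
ee_rot: [0.001, 0.981, -0.194, 0.0]
contact_force: [1.1, -0.3, -0.0]
width: 1.002
```

```bash
python3 go.py 0.47 -0.1 0.40 0
```

```text
t 2.38 p [ 0.378  -0.27    0.3696] xdir -22.41 w 1.002 F [ 1.1 -0.3 -0. ]
shift [ 0.0202 -0.1922 -0.0305] turn [  0.07  -0.04 -22.41] rows>= 5.0
```

step_arm([
  [0.004,-0.038,-0.006,0,0,-4.5,100],
  [0.008,-0.077,-0.012,0,0,-9,100],
  [0.012,-0.115,-0.018,0,0,-13.5,100],
  [0.016,-0.154,-0.024,0,0,-18,100],
  [0.02,-0.192,-0.03,0,0,-22.4,100],
])

```text
t: 2.8
tcp_pos: [0.4702, -0.098, 0.4002]
ee_rot: [0.001, 1.0, 0.002, 0.001]
contact_force: [0.9, -0.3, -0.7]
width: 1.0
```

Run:
```python
from h import *
p,r,s=pose();print(s['t'],p)
save(eyes.camera('wrist'),'w1.png');cal=eyes.get_calibration('wrist')
for n,z in [('shutter_top',.095),('stage_floor',.014),('stage_handle',.046),('tray_floor',.004),('imager',0),('jar_mid',.036),('timer_mid',.031)]:
    for d in tip_of('wrist',n)[:2]: print(n,np.round(d['at']),round(d['p'],2),np.round(at_z(cal,d['at'],z),4))
```

```text
2.8 [ 0.47018254 -0.09803369  0.40019175]
shutter_top [343. 301.] 0.91 [ 0.5169 -0.2772  0.095 ]
stage_floor [340. 108.] 0.73 [ 0.5091 -0.0145  0.014 ]
tray_floor [446. 126.] 0.98 [ 0.6705 -0.0368  0.004 ]
imager [342. 110.] 0.77 [ 0.5137 -0.0181  0.    ]
timer_mid [463. 249.] 0.75 [ 0.7128 -0.2244  0.031 ]
```

View pics/w1.png

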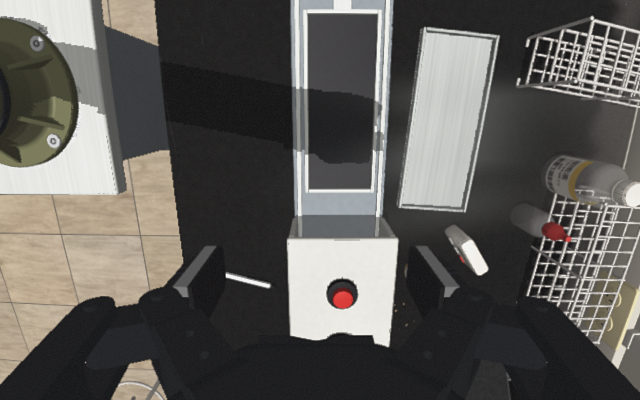

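Run:
```python
from h import *
cal=eyes.get_calibration('wrist')
def f(L,z):
    P=np.array([at_z(cal,u,z) for u in L]);print(np.round(P,4).tolist(),'c',P.mean(0).round(4))
    for i,j in [(0,1),(1,2),(2,3),(3,0)]: d=P[j]-P[i];print('  len',round(np.hypot(*d[:2]),4),'ang',np.degrees(np.arctan2(d[1],d[0])).round(1))
f([(305,189),(373,192),(383,13),(308,11)],.021)
f([(399,206),(466,211),(499,36),(425,28)],.016)
```

```text
[[0.4526, -0.1467, 0.021], [0.5549, -0.1516, 0.021], [0.5581, 0.0929, 0.021], [0.4592, 0.095, 0.021]] c [ 0.5062 -0.0276  0.021 ]
  len 0.1024 ang -2.7
  len 0.2446 ang 89.2
  len 0.099 ang 178.8
  len 0.2418 ang -91.6
[[0.5973, -0.1754, 0.016], [0.7043, -0.184, 0.016], [0.7218, 0.0693, 0.016], [0.6171, 0.0765, 0.016]] c [ 0.6601 -0.0534  0.016 ]
  len 0.1074 ang -4.6
  len 0.2539 ang 86.1
  len 0.105 ang 176.0
  len 0.2527 ang -94.5
```

```bash
python3 go.py 0.50 0.30 0.35 0
```

```text
t 3.2 p [ 0.4691 -0.1017  0.3991] xdir -0.2 w 1.002 F [-0.4 -0.2  0.2]
shift [ 0.0295 -0.4019  0.0485] turn [ 0.08  0.01 -0.2 ] rows>= 10.0
```

step_arm([
  [0.003,-0.04,0.005,0,0,0,100],
  [0.006,-0.08,0.01,0,0,0,100],
  [0.009,-0.12,0.015,0,0,0,100],
  [0.012,-0.16,0.02,0,0,0,100],
  [0.015,-0.2,0.024,0,0,0,100],
])

```text
t: 3.62
tcp_pos: [0.4846, 0.0985, 0.3745]
ee_rot: [0.001, 1.0, -0.004, 0.0]
contact_force: [2.3, -0.3, -0.1]
width: 0.997
```

step_arm([
  [0.003,-0.04,0.005,0,0,0,100],
  [0.006,-0.08,0.01,0,0,0,100],
  [0.009,-0.12,0.015,0,0,0,100],
  [0.012,-0.16,0.02,0,0,0,100],
  [0.015,-0.2,0.024,0,0,0,100],
])

```text
t: 4.03
tcp_pos: [0.5019, 0.2982, 0.3493]
ee_rot: [0.002, 1.0, -0.006, 0.0]
contact_force: [0.8, -1.0, 0.5]
width: 0.999
```

```bash
cat > look.py <<'E'
from h import *
import sys
tag=sys.argv[1]; zoff=float(sys.argv[2])  # height of cup underside
p,r,s=pose();print(round(s['t'],2),p)
cal=eyes.get_calibration('wrist'); save(eyes.camera('wrist'),tag+'.png')
for n in sys.argv[3:]:
    for d in outline_of('wrist',n)[:2]:
        m=d['pixels']; ys,xs=np.nonzero(m)
        print(n,'outline',np.round(d['at'],1),round(d['p'],2),m.sum(),'bbox',xs.min(),xs.max(),ys.min(),ys.max())
    for d in tip_of('wrist',n)[:2]: print(n,'tip',np.round(d['at'],1),round(d['p'],2),np.round(at_z(cal,d['at'],zoff+.017),4))
E
python3 look.py w2 0.004 cup_red_mid cup_blue_mid cup_yellow_mid cup_green_mid tub_floor weight_large_mid weight_small_mid stage_handle
```

```text
4.03 [0.50189516 0.29823138 0.34932584]
cup_red_mid outline [359.3 162.9] 0.69 1168 bbox 338 375 144 182
cup_red_mid tip [354.8 160.8] 0.57 [0.5525 0.3026 0.021 ]
cup_blue_mid tip [355.2  98.2] 0.64 [0.5514 0.3808 0.021 ]
cup_yellow_mid outline [286.4 163.5] 0.76 1189 bbox 267 306 145 183
cup_yellow_mid tip [285.3 162.5] 0.76 [0.4621 0.3013 0.021 ]
cup_green_mid outline [282.  106.1] 0.8 1194 bbox 265 303 87 125
cup_green_mid outline [358.6  99.8] 0.16 1267 bbox 337 376 79 118
cup_green_mid tip [282.9 105.7] 0.89 [0.4616 0.3727 0.021 ]
tub_floor outline [322.3 127.4] 0.78 25912 bbox 224 419 30 229
tub_floor tip [322.4 132.5] 0.79 [0.5106 0.3392 0.021 ]
weight_large_mid outline [455.2 174.3] 0.92 496 bbox 442 470 162 185
weight_large_mid tip [457.9 172.7] 0.93 [0.6906 0.2858 0.021 ]
weight_small_mid outline [434.9 204.8] 0.72 217 bbox 426 443 194 210
weight_small_mid outline [458.4 173.5] 0.24 509 bbox 442 470 162 185
weight_small_mid tip [435.8 205.4] 0.77 [0.665  0.2406 0.021 ]
weight_small_mid tip [357.5 163.9] 0.73 [0.5562 0.2985 0.021 ]
stage_handle outline [317.6 307.2] 0.83 3930 bbox 285 354 242 339
stage_handle outline [286. 165.] 0.61 1143 bbox 268 305 146 183
stage_handle tip [320.4 266. ] 0.81 [0.5068 0.1509 0.021 ]
```

View pics/w2.png

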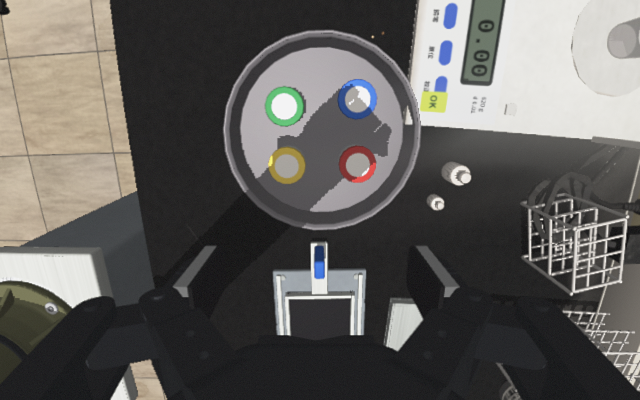

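```bash
cat > lids.py <<'E'
from h import *
import sys
HUE={'red':[(0,8),(172,180)],'yellow':[(20,32)],'green':[(50,85)],'blue':[(100,125)]}
def lids(img,cal,ztop,names=HUE,roi=None):
    hsv=cv2.cvtColor(img,cv2.COLOR_RGB2HSV); out={}
    for n in names:
        m=np.zeros(img.shape[:2],np.uint8)
        for a,b in HUE[n]: m|=cv2.inRange(hsv,(a,110,60),(b,255,255))
        m=cv2.morphologyEx(m,cv2.MORPH_CLOSE,np.ones((3,3)))
        cs,_=cv2.findContours(m,cv2.RETR_EXTERNAL,cv2.CHAIN_APPROX_NONE)
        for c in sorted(cs,key=cv2.contourArea,reverse=True)[:2]:
            if len(c)<15 or cv2.contourArea(c)<60: continue
            h=cv2.convexHull(c); (u,v),ax,_=cv2.fitEllipse(h) if len(h)>5 else ((0,0),(0,0),0)
            P=at_z(cal,(u,v),ztop); out.setdefault(n,[]).append((P,(u,v),ax))
            print(n,np.round((u,v),1),'ax',np.round(ax,1),'world',np.round(P,4))
    return out
if __name__=='__main__':
    cam,tag,z=sys.argv[1],sys.argv[2],float(sys.argv[3])
    p,r,s=pose();print('t',round(s['t'],2),'p',np.round(p,4),'w',round(s['width'],3))
    cal=eyes.get_calibration(cam);img=eyes.camera(cam);save(img,tag+'.png');lids(img,cal,z)
E
python3 lids.py wrist w3 0.037; python3 lids.py top t3 0.037;python3 lids.py scene s3 0.037
```

```text
t 4.88 p [0.501  0.2981 0.3501] w 1.0
red [357.6 164. ] ax [36.2 36.6] world [0.5535 0.3015 0.037 ]
yellow [287.2 165. ] ax [36.4 36.6] world [0.4651 0.3007 0.037 ]
green [285.2 106. ] ax [37.5 38.6] world [0.4649 0.3722 0.037 ]
blue [357.6  99.2] ax [38.  39.9] world [0.5514 0.3796 0.037 ]
blue [319.4 263.3] ax [10.2 41.8] world [0.505  0.1636 0.037 ]
t 4.93 p [0.501  0.2982 0.3501] w 1.001
red [412.7 171.4] ax [ 9.2 10.1] world [ 0.5263 -0.2987  0.037 ]
yellow [522.5 163.1] ax [55.3 85.5] world [ 0.416  -0.6453  0.037 ]
yellow [242.5 259.9] ax [15.7 15.9] world [0.4663 0.2986 0.037 ]
green [220.3 269.1] ax [14.5 15. ] world [0.4653 0.3701 0.037 ]
blue [ 45.3 338.7] ax [31.4 82.8] world [0.4645 0.9266 0.037 ]
blue [208.6 243.4] ax [14.7 15.5] world [0.5528 0.3775 0.037 ]
t 4.98 p [0.501  0.2983 0.3501] w 0.995
red [252.4 282.7] ax [18.5 20. ] world [0.5523 0.3023 0.037 ]
yellow [470.1 100.3] ax [43.5 66.8] world [ 0.4117 -0.6197  0.037 ]
yellow [282.6 305.7] ax [20.8 21.5] world [0.4638 0.302  0.037 ]
blue [228.2 310.2] ax [19.3 21.4] world [0.5507 0.3812 0.037 ]
blue [304.  250.8] ax [10.2 16.2] world [0.5094 0.1673 0.037 ]
```

```bash
python3 go.py 0.553 0.301 0.12 0
```

```text
t 5.03 p [0.501  0.2983 0.35  ] xdir -0.4 w 1.003 F [ 0.7 -0.9  0.1]
shift [ 0.052  -0.0036  0.23  ] turn [ 0.14 -0.   -0.4 ] rows>= 6.0
```

step_arm([
  [0.013,-0.001,0.04,0,0,-0.4,75],
  [0.026,-0.002,0.08,0.1,0,-0.4,75],
  [0.039,-0.003,0.12,0.1,0,-0.4,75],
  [0.052,-0.003,0.16,0.1,0,-0.4,75],
  [0.052,-0.003,0.2,0.1,0,-0.4,75],
])

```text
t: 5.45
tcp_pos: [0.5556, 0.2998, 0.1483]
ee_rot: [-0.0, 1.0, -0.001, 0.001]
contact_force: [-0.3, 0.3, 0.7]
width: 0.749
```

```bash
python3 go.py 0.553 0.301 0.08 0;python3 lids.py wrist w4 0.037
```

```text
t 5.45 p [0.5556 0.2998 0.1483] xdir -0.13 w 0.749 F [-0.3  0.3  0.7]
shift [-0.0027 -0.0012  0.0683] turn [-0.01 -0.13 -0.13] rows>= 2.0
t 5.45 p [0.5556 0.2998 0.1483] w 0.749
red [312.8 221. ] ax [72.1 73.5] world [0.5539 0.3023 0.037 ]
yellow [175.1 221.5] ax [70.3 75.8] world [0.4666 0.3019 0.037 ]
yellow [456.7 108.1] ax [29.2 41.4] world [0.6369 0.3708 0.037 ]
green [159.5 105.7] ax [77.8 85.4] world [0.4659 0.3726 0.037 ]
blue [308.7  90.4] ax [81.8 85.4] world [0.5518 0.3799 0.037 ]
blue [488.9  60.6] ax [28.2 40.8] world [0.6529 0.397  0.037 ]
```

View pics/w4.png

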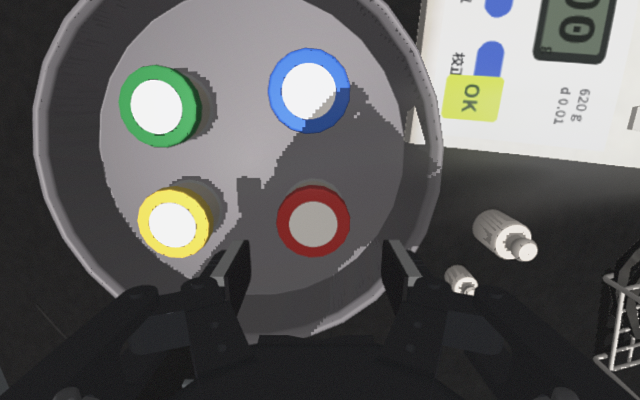

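step_arm([
  [-0.002,-0.002,0.035,0,0,0,75],
  [-0.002,-0.002,0.068,0,0,0,75],
  [-0.002,-0.002,0.068,0,0,0,75],
  [-0.002,-0.002,0.068,0,0,0,30],
  [-0.002,-0.002,0.068,0,0,0,30],
], force=60)

```text
t: 5.92
tcp_pos: [0.5515, 0.2999, 0.0746]
ee_rot: [0.001, 1.0, -0.001, -0.002]
contact_force: [2.3, 0.2, 3.9]
width: 0.531
```

step_arm([
  [0,0,0,0,0,0,30],
  [0,0,0,0,0,0,30],
  [0,0,0,0,0,0,30],
])

```text
t: 6.17
tcp_pos: [0.5512, 0.3, 0.075]
ee_rot: [0.001, 1.0, -0.001, -0.002]
contact_force: [-0.5, 0.4, -0.7]
width: 0.529
```

step_arm([
  [0,0,-0.03,0,0,0,30],
  [0,0,-0.06,0,0,0,30],
  [0,0,-0.085,0,0,0,30],
])

```text
t: 6.42
tcp_pos: [0.5508, 0.3004, 0.1611]
ee_rot: [0.002, 1.0, -0.001, -0.003]
contact_force: [0.8, -0.1, -0.5]
width: 0.528
```

```bash
python3 go.py 0.504 -0.113 0.16 -1;python3 lids.py wrist w5 0.115
```

```text
t 6.42 p [0.5508 0.3004 0.1611] xdir -0.06 w 0.528 F [ 0.8 -0.1 -0.5]
shift [-0.0463  0.4134  0.0026] turn [0.18 0.3  0.94] rows>= 10.0
t 6.42 p [0.5508 0.3004 0.1611] w 0.528
red [315.6 282.5] ax [110.3 116.1] world [0.5503 0.2987 0.115 ]
yellow [191.8 214.9] ax [66.1 70.5] world [0.5005 0.329  0.115 ]
yellow [460.2 103.7] ax [27.  30.8] world [0.6033 0.3721 0.115 ]
green [178.6 105.9] ax [72.8 79.3] world [0.5    0.3714 0.115 ]
blue [318.8  92.1] ax [76.4 79.7] world [0.5515 0.3758 0.115 ]
blue [487.4  64.5] ax [26.9 37.1] world [0.6118 0.3859 0.115 ]
```

View pics/w5.png

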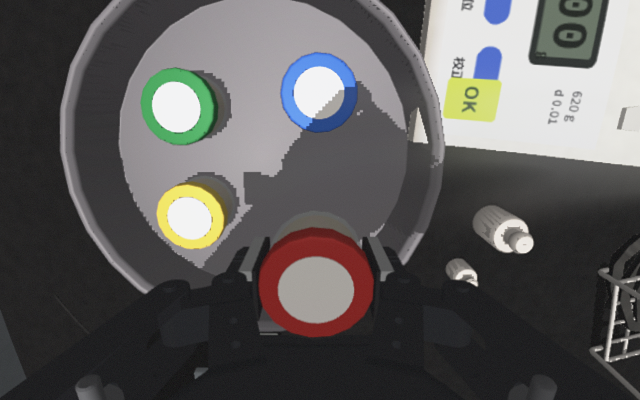

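step_arm([
  [-0.005,0.041,0,0,0,0,30],
  [-0.009,0.082,0,0,0,0,30],
  [-0.014,0.123,0,0,0,0,30],
  [-0.018,0.164,0,0,0,0.5,30],
  [-0.023,0.205,0,0.2,0.3,0.9,30],
])

```text
t: 6.88
tcp_pos: [0.5286, 0.0955, 0.1659]
ee_rot: [-0.002, 1.0, -0.008, 0.003]
contact_force: [1.1, 0.2, -0.4]
width: 0.531
```

step_arm([
  [-0.005,0.041,0,0,0,0,30],
  [-0.009,0.082,0,0,0,0,30],
  [-0.014,0.123,0,0,0,0,30],
  [-0.018,0.164,0,0,0,0,30],
  [-0.023,0.205,0,0,0,0,30],
])

```text
t: 7.3
tcp_pos: [0.5009, -0.1108, 0.1647]
ee_rot: [-0.002, 1.0, -0.008, 0.003]
contact_force: [0.6, -0.7, -0.6]
width: 0.531
```

```bash
python3 go.py 0.504 -0.113 0.086 -1;python3 lids.py wrist w6 0.115
```

```text
t 7.3 p [ 0.5009 -0.1108  0.1647] xdir -0.94 w 0.531 F [ 0.6 -0.7 -0.6]
shift [0.0028 0.0024 0.0787] turn [-0.2  -0.29  0.06] rows>= 2.0
t 7.3 p [ 0.5009 -0.1108  0.1647] w 0.531
red [315.4 282.2] ax [109.5 116.6] world [ 0.5009 -0.1143  0.115 ]
```

View pics/w6.png

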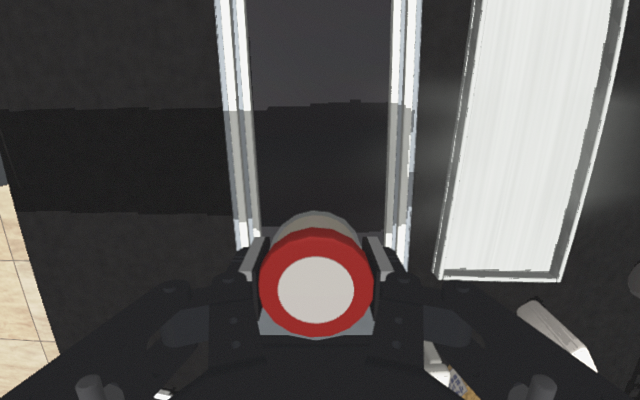

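Run:
```python
from h import *
cal=eyes.get_calibration('wrist')
for u in [(249,20),(391,20),(251,180),(389,180)]: print(u,at_z(cal,u,.015).round(4))
```

```text
(249, 20) [0.4597 0.0059 0.015 ]
(391, 20) [0.5518 0.0036 0.015 ]
(251, 180) [ 0.4529 -0.1002  0.015 ]
(389, 180) [ 0.5536 -0.103   0.015 ]
```

step_arm([
  [0.002,0.002,0.035,0,0,0,30],
  [0.002,0.002,0.068,-0.2,-0.3,0,30],
  [0.002,0.002,0.07,-0.2,-0.3,0,30],
])

```text
t: 7.6
tcp_pos: [0.4977, -0.1238, 0.0893]
ee_rot: [0.001, 1.0, -0.015, -0.005]
contact_force: [-0.9, -0.2, -1.5]
width: 0.533
```

```bash
python3 go.py 0.503 -0.113 0.086 -1;python3 lids.py wrist w7 0.052; python3 go.py 0.503 -0.113 0.086 -1
```

```text
t 7.6 p [ 0.4977 -0.1238  0.0893] xdir -1.7 w 0.533 F [-0.9 -0.2 -1.5]
shift [ 0.005  -0.011   0.0032] turn [ 0.15  0.62 -0.7 ] rows>= 1.0
t 7.6 p [ 0.4977 -0.1238  0.0893] w 0.533
red [315.5 282.1] ax [113.4 117.8] world [ 0.4972 -0.12    0.052 ]
t 7.65 p [ 0.4987 -0.1227  0.0912] xdir -1.57 w 0.529 F [-0.3  1.6 -1. ]
shift [ 0.004  -0.0098  0.0052] turn [ 0.14  0.53 -0.57] rows>= 1.0
```

View pics/w7.png

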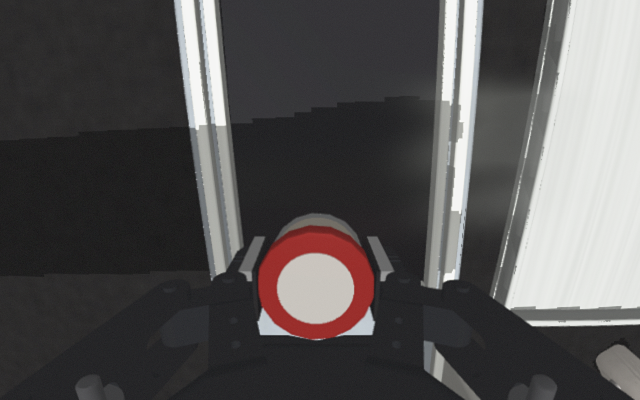

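step_arm([
  [0.004,-0.01,0.001,0,0.5,0,30],
  [0.004,-0.01,0.001,0,0.5,0,30],
  [0.004,-0.01,0.001,0,0.5,0,30],
])

```text
t: 7.9
tcp_pos: [0.504, -0.1109, 0.0917]
ee_rot: [0.001, 1.0, -0.012, 0.001]
contact_force: [-0.4, 0.1, -1.4]
width: 0.533
```

```bash
python3 go.py 0.503 -0.113 0.086 -1
```

```text
t 7.9 p [ 0.504  -0.1109  0.0917] xdir -1.38 w 0.533 F [-0.4  0.1 -1.4]
shift [-0.001   0.0021  0.0057] turn [ 0.15 -0.09 -0.38] rows>= 1.0
```

Lower 5 mm, then open slightly.

step_arm([
  [-0.001,0.002,0.003,0,0,0,30],
  [-0.001,0.002,0.006,0,0,0,30],
  [-0.001,0.002,0.006,0,0,0,30],
])

```text
t: 8.15
tcp_pos: [0.5029, -0.1131, 0.0857]
ee_rot: [0.002, 1.0, -0.012, 0.001]
contact_force: [-0.4, -0.2, -0.4]
width: 0.531
```

step_arm([
  [0,0,0,0,0,0,66],
  [0,0,0,0,0,0,66],
  [0,0,0,0,0,0,66],
  [0,0,-0.03,0,0,0,66],
  [0,0,-0.07,0,0,0,66],
])

```text
t: 8.57
tcp_pos: [0.5003, -0.1124, 0.1537]
ee_rot: [-0.0, 1.0, -0.012, -0.003]
contact_force: [0.9, -1.2, 1.0]
width: 0.659
```

```bash
python3 go.py 0.465 0.300 0.15 0;python3 lids.py wrist w8 0.048
```

```text
t 8.57 p [ 0.5003 -0.1124  0.1537] xdir -1.38 w 0.659 F [ 0.9 -1.2  1. ]
shift [-0.0452 -0.4115  0.004 ] turn [-0.02  0.29 -1.38] rows>= 10.0
t 8.57 p [ 0.5003 -0.1124  0.1537] w 0.659
red [320.9 225.8] ax [72.8 75.9] world [ 0.5028 -0.111   0.048 ]
```

View pics/w8.png

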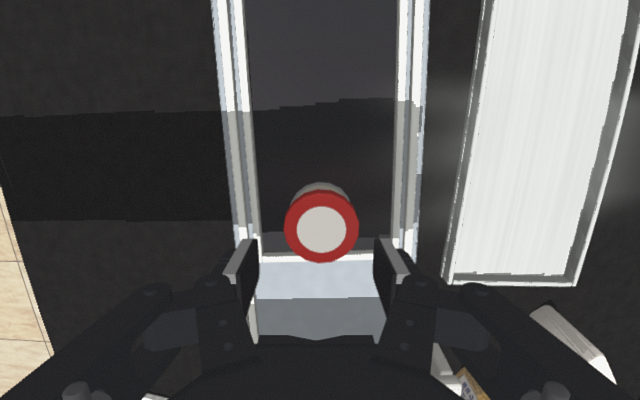

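step_arm([
  [-0.004,-0.041,0,0,0,0,75],
  [-0.009,-0.082,0,0,0,0,75],
  [-0.013,-0.123,0,0,0,0,75],
  [-0.018,-0.164,0,0,0,-0.7,75],
  [-0.022,-0.205,0.002,0,0.3,-1.4,75],
])

```text
t: 9.03
tcp_pos: [0.4888, 0.0944, 0.1604]
ee_rot: [0.003, 1.0, 0.001, 0.008]
contact_force: [1.7, 0.3, -0.5]
width: 0.749
```

step_arm([
  [-0.004,-0.041,0,0,0,0,75],
  [-0.009,-0.082,0,0,0,0,75],
  [-0.013,-0.123,0,0,0,0,75],
  [-0.018,-0.164,0,0,0,0,75],
  [-0.018,-0.205,0,0,0,0,75],
])

```text
t: 9.45
tcp_pos: [0.4697, 0.3014, 0.1589]
ee_rot: [0.003, 1.0, 0.001, 0.008]
contact_force: [1.2, -0.6, 0.5]
width: 0.752
```

```bash
python3 lids.py wrist w9 0.037; python3 go.py 0.465 0.300 0.10 0
```

```text
t 9.45 p [0.4697 0.3014 0.1589] w 0.752
yellow [305.8 217.5] ax [68.6 69.6] world [0.4651 0.3017 0.037 ]
yellow [596.6  90.8] ax [16.9 53. ] world [0.6496 0.3853 0.037 ]
green [304.  105.6] ax [76.2 78.4] world [0.4645 0.3726 0.037 ]
blue [446.7  94.3] ax [74.7 81.4] world [0.5506 0.38   0.037 ]
blue [625.4  12.8] ax [25.9 45.2] world [0.6612 0.4326 0.037 ]
t 9.5 p [0.467  0.3122 0.16  ] xdir 0.71 w 0.747 F [-0.9  6.7  2.2]
shift [-0.0032  0.0124  0.0599] turn [-0.23 -1.01  0.72] rows>= 2.0
```

step_arm([
  [-0.003,0.012,0.02,0,-1,0.7,75],
  [-0.003,0.012,0.04,0,-1,0.7,75],
  [-0.003,0.012,0.06,0,-1,0.7,75],
  [-0.003,0.012,0.06,0,-1,0.7,75],
  [-0.003,0.012,0.06,0,-1,0.7,75],
])

```text
t: 9.92
tcp_pos: [0.4648, 0.3001, 0.0994]
ee_rot: [-0.002, 1.0, 0.0, -0.001]
contact_force: [0.4, 0.1, 0.1]
width: 0.751
```

```bash
python3 go.py 0.465 0.301 0.076 0
```

```text
t 9.92 p [0.4648 0.3001 0.0994] xdir 0.02 w 0.751 F [0.4 0.1 0.1]
shift [ 0.0002 -0.0009  0.0234] turn [-0.2   0.1   0.02] rows>= 1.0
```

step_arm([
  [0,-0.001,0.012,0,0,0,75],
  [0,-0.001,0.023,0,0,0,75],
  [0,-0.001,0.023,0,0,0,75],
  [0,-0.001,0.023,0,0,0,30],
  [0,-0.001,0.023,0,0,0,30],
])

```text
t: 10.33
tcp_pos: [0.4649, 0.3013, 0.0769]
ee_rot: [-0.002, 1.0, 0.0, -0.001]
contact_force: [-0.2, 1.1, -0.4]
width: 0.531
```

step_arm([
  [0,0,0,0,0,0,30],
  [0,0,0,0,0,0,30],
  [0,0,-0.03,0,0,0,30],
  [0,0,-0.06,0,0,0,30],
  [0,0,-0.085,0,0,0,30],
])

```text
t: 10.75
tcp_pos: [0.4649, 0.3014, 0.1635]
ee_rot: [-0.002, 1.0, 0.0, -0.001]
contact_force: [0.5, 0.5, -0.0]
width: 0.53
```

```bash
python3 lids.py wrist w10 0.037; python3 go.py 0.5045 -0.055 0.16 -1
```

```text
t 10.75 p [0.4649 0.3014 0.1635] w 0.53
yellow [315.3 283.8] ax [108.6 114.2] world [0.4645 0.2506 0.037 ]
yellow [601.1  93. ] ax [13.8 53.3] world [0.6483 0.3854 0.037 ]
green [315.7 107.9] ax [73.6 76.1] world [0.4645 0.3726 0.037 ]
blue [454.9  96.9] ax [73.1 79.5] world [0.5506 0.38   0.037 ]
blue [629.9  17. ] ax [26. 43.] world [0.6604 0.4325 0.037 ]
t 10.8 p [0.467  0.3032 0.1683] xdir 0.06 w 0.53 F [1.7 2.4 2.6]
shift [0.0371 0.3583 0.0059] turn [-0.42 -0.33  1.06] rows>= 9.0
```

View pics/w10.png

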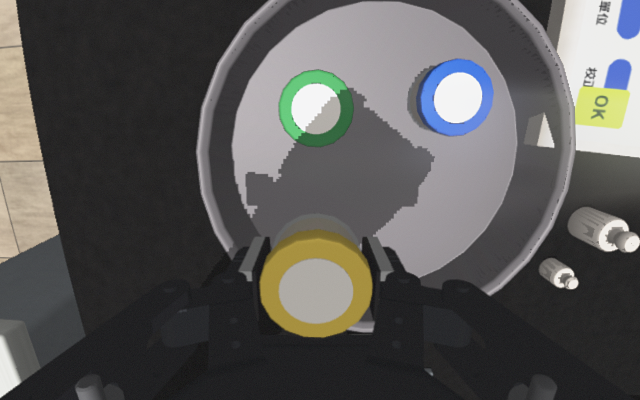

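Yellow is held (315,284); green and blue are still in the tub. Carrying it, and slowing down before the stop.

step_arm([
  [0.004,0.041,0.003,0,0,0,30],
  [0.009,0.082,0.005,0,0,0,30],
  [0.013,0.123,0.005,0,0,0.4,30],
  [0.018,0.164,0.005,0,0,0.8,30],
  [0.022,0.205,0.005,-0.4,0,1,30],
])

```text
t: 11.22
tcp_pos: [0.4892, 0.0962, 0.162]
ee_rot: [0.0, 1.0, -0.008, 0.003]
contact_force: [1.1, -1.2, 0.6]
width: 0.528
```

step_arm([
  [0.004,0.041,0,0,0,0,30],
  [0.008,0.08,0,0,0,0,30],
  [0.011,0.115,0,0,0,0,30],
  [0.014,0.135,0,0,0,0,30],
  [0.015,0.145,0,0,0,0,30],
])

```text
t: 11.63
tcp_pos: [0.5018, -0.0533, 0.1621]
ee_rot: [0.001, 1.0, -0.011, 0.003]
contact_force: [0.3, -0.5, -0.6]
width: 0.531
```

```bash
python3 go.py 0.5045 -0.055 0.1 -1
```

```text
t 11.63 p [ 0.5018 -0.0533  0.1621] xdir -1.29 w 0.531 F [ 0.3 -0.5 -0.6]
shift [0.0023 0.0015 0.0622] turn [ 0.11 -0.4  -0.29] rows>= 2.0
```

step_arm([
  [0.002,0.001,0.025,0,-0.4,0,30],
  [0.002,0.001,0.05,0,-0.4,0,30],
  [0.002,0.001,0.063,0,-0.4,0,30],
  [0.002,0.001,0.066,0,-0.4,0,30],
  [0.002,0.001,0.066,0,-0.4,0,30],
])

```text
t: 12.05
tcp_pos: [0.5037, -0.053, 0.0956]
ee_rot: [0.0, 1.0, -0.01, -0.001]
contact_force: [1.0, -0.6, -0.4]
width: 0.529
```

```bash
python3 go.py 0.5045 -0.055 0.0873 -1
```

```text
t 12.05 p [ 0.5037 -0.053   0.0956] xdir -1.16 w 0.529 F [ 1.  -0.6 -0.4]
shift [0.0008 0.002  0.0083] turn [ 0.03  0.1  -0.16] rows>= 1.0
```

step_arm([
  [0.001,0.002,0.005,0,0,0,30],
  [0.001,0.002,0.008,0,0,0,30],
  [0.001,0.002,0.008,0,0,0,30],
  [0.001,0.002,0.008,0,0,0,66],
  [0.001,0.002,0.008,0,0,0,66],
])

```text
t: 12.47
tcp_pos: [0.5051, -0.055, 0.0882]
ee_rot: [0.0, 1.0, -0.01, -0.0]
contact_force: [0.1, 0.1, 0.7]
width: 0.659
```

step_arm([
  [0,0,0,0,0,0,66],
  [0,0,-0.02,0,0,0,66],
  [0,0,-0.05,0,0,0,66],
  [0,0,-0.07,0,0,0,66],
])

```text
t: 12.8
tcp_pos: [0.5057, -0.0546, 0.1601]
ee_rot: [0.0, 1.0, -0.01, 0.0]
contact_force: [0.4, -0.1, 0.2]
width: 0.66
```

```bash
python3 lids.py wrist w11 0.048; python3 go.py 0.465 0.372 0.15 0
```

```text
t 12.8 p [ 0.5057 -0.0546  0.1601] w 0.66
red [313.4 299.8] ax [63.4 67.9] world [ 0.503  -0.1097  0.048 ]
yellow [314.1 223.4] ax [71.5 73.7] world [ 0.5046 -0.0541  0.048 ]
t 12.85 p [ 0.5079 -0.0546  0.1636] xdir -1.12 w 0.659 F [2.7 0.5 1.9]
shift [-0.0513 -0.4258  0.012 ] turn [ 0.17 -0.37 -1.12] rows>= 11.0
```

View pics/w11.png

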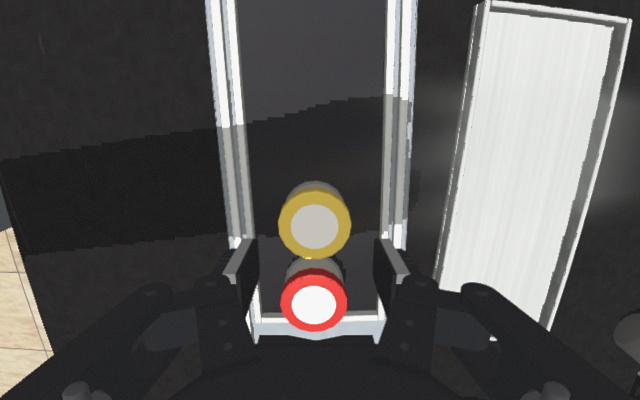

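step_arm([
  [-0.005,-0.041,0.002,0,0,0,75],
  [-0.01,-0.082,0.005,0,0,0,75],
  [-0.015,-0.123,0.005,0,0,0,75],
  [-0.02,-0.164,0.005,0,-0.2,-0.6,75],
  [-0.025,-0.205,0.005,0.2,-0.4,-1.1,75],
])

```text
t: 13.27
tcp_pos: [0.4866, 0.1524, 0.1582]
ee_rot: [0.0, 1.0, -0.0, 0.0]
contact_force: [-0.0, 0.3, 0.4]
width: 0.749
```

step_arm([
  [-0.005,-0.041,0,0,0,0,75],
  [-0.01,-0.082,0,0,0,0,75],
  [-0.015,-0.123,0,0,0,0,75],
  [-0.02,-0.164,0,0,0,0,75],
  [-0.024,-0.195,0,0,0,0,75],
])

```text
t: 13.68
tcp_pos: [0.4616, 0.3512, 0.1586]
ee_rot: [-0.001, 1.0, 0.001, 0.001]
contact_force: [-0.3, 0.9, 0.0]
width: 0.751
```

```bash
python3 go.py 0.465 0.372 0.1 0; python3 lids.py wrist w12 0.037; python3 go.py 0.465 0.372 0.1 0
```

```text
t 13.68 p [0.4616 0.3512 0.1586] xdir 0.09 w 0.751 F [-0.3  0.9  0. ]
shift [ 0.0034 -0.0207  0.0586] turn [-0.11 -0.07  0.09] rows>= 2.0
t 13.68 p [0.4616 0.3512 0.1586] w 0.751
green [320.4 187.3] ax [69.7 70.5] world [0.4645 0.373  0.037 ]
blue [455.5 176.9] ax [66.  74.3] world [0.5513 0.3801 0.037 ]
blue [629.9  95. ] ax [22.7 33.7] world [0.6621 0.4346 0.037 ]
t 13.73 p [0.4587 0.3578 0.1595] xdir 0.51 w 0.753 F [-1.4  4.3  1.7]
shift [ 0.0064 -0.0136  0.0596] turn [-0.5  -0.04  0.51] rows>= 2.0
```

step_arm([
  [0.006,-0.014,0.02,-0.4,0,0.5,75],
  [0.006,-0.014,0.04,-0.4,0,0.5,75],
  [0.006,-0.014,0.06,-0.4,0,0.5,75],
  [0.006,-0.014,0.06,-0.4,0,0.5,75],
  [0.006,-0.014,0.06,-0.4,0,0.5,75],
])

```text
t: 14.15
tcp_pos: [0.4643, 0.3717, 0.0989]
ee_rot: [-0.0, 1.0, 0.0, -0.001]
contact_force: [-0.3, -0.2, -0.1]
width: 0.745
```

```bash
python3 go.py 0.465 0.372 0.0765 0
```

```text
t 14.15 p [0.4643 0.3717 0.0989] xdir 0.0 w 0.745 F [-0.3 -0.2 -0.1]
shift [ 0.0007 -0.0003  0.0224] turn [-0.03  0.06  0.  ] rows>= 1.0
```

step_arm([
  [0.001,0,0.011,0,0,0,75],
  [0.001,0,0.022,0,0,0,75],
  [0.001,0,0.022,0,0,0,75],
  [0.001,0,0.022,0,0,0,30],
  [0.001,0,0.022,0,0,0,30],
])

```text
t: 14.57
tcp_pos: [0.4656, 0.3718, 0.0775]
ee_rot: [-0.0, 1.0, -0.0, -0.0]
contact_force: [-0.2, 0.5, -0.0]
width: 0.529
```

step_arm([
  [0,0,0,0,0,0,30],
  [0,0,0,0,0,0,30],
  [0,0,-0.03,0,0,0,30],
  [0,0,-0.06,0,0,0,30],
  [0,0,-0.08,0,0,0,30],
])

```text
t: 14.98
tcp_pos: [0.4658, 0.3725, 0.1599]
ee_rot: [-0.001, 1.0, 0.0, 0.0]
contact_force: [1.0, 0.3, -0.3]
width: 0.525
```

```bash
python3 lids.py wrist w13 0.115; python3 go.py 0.506 0.003 0.16 -1
```

```text
t 14.98 p [0.4658 0.3725 0.1599] w 0.525
yellow [580.1 220.9] ax [32.4 53.9] world [0.5761 0.399  0.115 ]
yellow [578.4 207.2] ax [10.5 47.5] world [0.5738 0.405  0.115 ]
green [315.4 279.8] ax [106.3 112.9] world [0.4656 0.3731 0.115 ]
blue [443.6 206.9] ax [66.9 71. ] world [0.5163 0.4053 0.115 ]
blue [629.   71.7] ax [25.4 48.5] world [0.5839 0.4585 0.115 ]
t 15.03 p [0.4672 0.374  0.1636] xdir 0.01 w 0.528 F [1.3 2.1 2.3]
shift [0.0387 0.3711 0.0018] turn [-0.31 -0.33  1.01] rows>= 9.0
```

step_arm([
  [0.004,0.041,0.001,0,0,0,30],
  [0.009,0.082,0.001,0,0,0,30],
  [0.013,0.123,0.001,0,0,0.4,30],
  [0.018,0.164,0.001,0,0,0.8,30],
  [0.022,0.205,0.001,-0.3,-0.3,1,30],
])

```text
t: 15.45
tcp_pos: [0.489, 0.1671, 0.1616]
ee_rot: [0.0, 1.0, -0.008, 0.001]
contact_force: [0.7, 0.1, -0.5]
width: 0.529
```

step_arm([
  [0.004,0.041,0,0,0,0,30],
  [0.008,0.08,0,0,0,0,30],
  [0.011,0.115,0,0,0,0,30],
  [0.014,0.143,0,0,0,0,30],
  [0.016,0.16,0,0,0,0,30],
])

```text
t: 15.87
tcp_pos: [0.5023, 0.0024, 0.1616]
ee_rot: [0.001, 1.0, -0.011, 0.001]
contact_force: [0.8, 0.7, -0.0]
width: 0.534
```

```bash
python3 go.py 0.506 0.003 0.1 -1
```

```text
t 15.87 p [0.5023 0.0024 0.1616] xdir -1.25 w 0.534 F [ 0.8  0.7 -0. ]
shift [ 0.0036 -0.0008  0.0617] turn [ 0.15 -0.08 -0.25] rows>= 2.0
```

step_arm([
  [0.003,-0.002,0.025,0,0,0,30],
  [0.003,-0.002,0.05,0,0,0,30],
  [0.003,-0.002,0.063,0,0,0,30],
  [0.003,-0.002,0.066,0,0,0,30],
  [0.003,-0.002,0.066,0,0,0,30],
])

```text
t: 16.28
tcp_pos: [0.5047, 0.0049, 0.0951]
ee_rot: [0.001, 1.0, -0.01, -0.0]
contact_force: [-0.6, 0.1, -0.5]
width: 0.528
```

```bash
python3 go.py 0.506 0.003 0.088 -1
```

```text
t 16.28 p [0.5047 0.0049 0.0951] xdir -1.17 w 0.528 F [-0.6  0.1 -0.5]
shift [0.0013 0.0019 0.0071] turn [ 0.11  0.03 -0.17] rows>= 1.0
```

step_arm([
  [0.001,0.002,0.004,0,0,0,30],
  [0.001,0.002,0.007,0,0,0,30],
  [0.001,0.002,0.007,0,0,0,30],
  [0.001,0.002,0.007,0,0,0,66],
  [0.001,0.002,0.007,0,0,0,66],
])

```text
t: 16.7
tcp_pos: [0.5061, 0.003, 0.0886]
ee_rot: [0.001, 1.0, -0.01, 0.0]
contact_force: [-0.9, -0.1, -0.3]
width: 0.658
```

step_arm([
  [0,0,0,0,0,0,66],
  [0,0,-0.02,0,0,0,66],
  [0,0,-0.05,0,0,0,66],
  [0,0,-0.07,0,0,0,66],
])

```text
t: 17.03
tcp_pos: [0.5065, 0.0036, 0.1605]
ee_rot: [0.001, 1.0, -0.01, 0.001]
contact_force: [1.1, 0.0, 0.2]
width: 0.658
```

```bash
python3 lids.py wrist w14 0.048; python3 lids.py scene s14 0.037|grep blue;python3 go.py 0.552 0.379 0.15 0
```

```text
t 17.03 p [0.5065 0.0036 0.1605] w 0.658
yellow [314.4 300.7] ax [64.  68.3] world [ 0.5046 -0.0527  0.048 ]
green [314.3 221.4] ax [70.1 72.4] world [0.5057 0.0051 0.048 ]
blue [228.5 310.3] ax [19.9 21.6] world [0.5502 0.3809 0.037 ]
blue [304.  250.7] ax [10.2 16.4] world [0.5094 0.1671 0.037 ]
t 17.13 p [0.5085 0.0035 0.1622] xdir -1.16 w 0.663 F [ 0.3 -0.5 -1.2]
shift [ 0.0358 -0.3764  0.0112] turn [ 0.2  -0.42 -1.16] rows>= 10.0
```

View pics/w14.png

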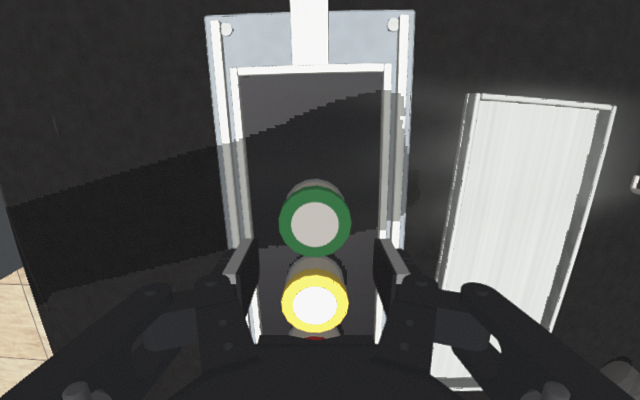

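Green and yellow stand flat, at (314,221) and (315,301). The blue cup is next.

step_arm([
  [0.004,-0.041,0.002,0,0,0,75],
  [0.008,-0.082,0.005,0,0,0,75],
  [0.012,-0.123,0.005,0,0,0,75],
  [0.016,-0.164,0.005,0,-0.2,-0.6,75],
  [0.02,-0.205,0.005,0.2,-0.4,-1.1,75],
])

```text
t: 17.55
tcp_pos: [0.5324, 0.2094, 0.1559]
ee_rot: [0.0, 1.0, -0.001, -0.0]
contact_force: [0.9, 0.6, 0.2]
width: 0.75
```

step_arm([
  [0.004,-0.041,0,0,0,0,75],
  [0.007,-0.08,0,0,0,0,75],
  [0.011,-0.115,0,0,0,0,75],
  [0.014,-0.142,0,0,0,0,75],
  [0.016,-0.16,0,0,0,0,75],
])

```text
t: 17.97
tcp_pos: [0.5472, 0.3733, 0.1549]
ee_rot: [-0.0, 1.0, 0.001, -0.001]
contact_force: [-0.1, -0.6, 0.9]
width: 0.751
```

```bash
python3 lids.py wrist w15 0.037; python3 go.py 0.552 0.379 0.1 0
```

```text
t 17.97 p [0.5472 0.3733 0.1549] w 0.751
yellow [460.2 224.2] ax [36.6 59.5] world [0.6419 0.3714 0.037 ]
blue [323.4 210.2] ax [70.3 71.4] world [0.5517 0.3808 0.037 ]
blue [508.2  64.7] ax [27.3 53.4] world [0.6589 0.4702 0.037 ]
t 18.02 p [0.5464 0.3763 0.1552] xdir 0.28 w 0.749 F [-0.4  2.6  0.4]
shift [ 0.0056 -0.0025  0.0552] turn [-0.24  0.08  0.28] rows>= 2.0
```

step_arm([
  [0.005,-0.004,0.02,-0.2,0,0.3,70],
  [0.005,-0.004,0.04,-0.2,0,0.3,70],
  [0.005,-0.004,0.055,-0.2,0,0.3,70],
  [0.005,-0.004,0.055,-0.2,0,0.3,70],
  [0.005,-0.004,0.055,-0.2,0,0.3,70],
])

```text
t: 18.43
tcp_pos: [0.5509, 0.3794, 0.0988]
ee_rot: [0.0, 1.0, -0.0, -0.002]
contact_force: [-0.1, -0.2, 0.1]
width: 0.697
```

```bash
python3 go.py 0.552 0.38 0.077 0
```

```text
t 18.43 p [0.5509 0.3794 0.0988] xdir -0.05 w 0.697 F [-0.1 -0.2  0.1]
shift [ 0.0011 -0.0006  0.0218] turn [ 0.06  0.21 -0.05] rows>= 1.0
```

step_arm([
  [0.001,-0.001,0.011,0,0.2,0,70],
  [0.001,-0.001,0.022,0,0.2,0,70],
  [0.001,-0.001,0.022,0,0.2,0,70],
  [0.001,-0.001,0.022,0,0.2,0,30],
  [0.001,-0.001,0.022,0,0.2,0,30],
])

```text
t: 18.85
tcp_pos: [0.552, 0.3805, 0.0772]
ee_rot: [0.0, 1.0, -0.0, 0.0]
contact_force: [1.3, 0.1, 0.2]
width: 0.529
```

step_arm([
  [0,0,0,0,0,0,30],
  [0,0,0,0,0,0,30],
  [0,0,-0.03,0,0,0,30],
  [0,0,-0.06,0,0,0,30],
  [0,0,-0.08,0,0,0,30],
])

```text
t: 19.27
tcp_pos: [0.5524, 0.3813, 0.1599]
ee_rot: [-0.0, 1.0, -0.0, 0.001]
contact_force: [-0.4, 1.3, 0.2]
width: 0.532
```

```bash
python3 lids.py wrist w16 0.115|grep blue; python3 go.py 0.508 0.061 0.16 -1
```

```text
blue [315.4 282.3] ax [107.3 113.9] world [0.5522 0.3805 0.115 ]
blue [490.6  78.7] ax [25.1 49.6] world [0.6154 0.4622 0.115 ]
t 19.32 p [0.5537 0.3827 0.1641] xdir -0.05 w 0.528 F [2.3 1.2 2.1]
shift [-0.0454  0.3218  0.0025] turn [-0.24 -0.4   0.95] rows>= 8.0
```

step_arm([
  [-0.006,0.04,0.001,0,0,0,30],
  [-0.012,0.08,0.001,0,0,0,30],
  [-0.018,0.12,0.001,0,0,0.4,30],
  [-0.023,0.16,0.001,0,0,0.8,30],
  [-0.029,0.2,0.001,-0.2,-0.4,1,30],
])

```text
t: 19.73
tcp_pos: [0.5239, 0.181, 0.162]
ee_rot: [-0.0, 1.0, -0.009, 0.0]
contact_force: [0.9, -1.2, -0.8]
width: 0.529
```

step_arm([
  [-0.006,0.039,0,0,0,0,30],
  [-0.011,0.074,0,0,0,0,30],
  [-0.015,0.1,0,0,0,0,30],
  [-0.017,0.115,0,0,0,0,30],
  [-0.017,0.12,0,0,0,0,30],
])

```text
t: 20.15
tcp_pos: [0.5044, 0.0576, 0.1619]
ee_rot: [0.001, 1.0, -0.012, 0.0]
contact_force: [-0.4, -0.2, -1.4]
width: 0.527
```

```bash
python3 go.py 0.5075 0.061 0.1 -1
```

```text
t 20.15 p [0.5044 0.0576 0.1619] xdir -1.33 w 0.527 F [-0.4 -0.2 -1.4]
shift [ 0.003  -0.0036  0.0619] turn [ 0.15 -0.02 -0.33] rows>= 2.0
```

step_arm([
  [0.003,-0.004,0.025,0,0,-0.2,30],
  [0.003,-0.004,0.05,0,0,-0.2,30],
  [0.003,-0.004,0.063,0,0,-0.2,30],
  [0.003,-0.004,0.066,0,0,-0.2,30],
  [0.003,-0.004,0.066,0,0,-0.2,30],
])

```text
t: 20.57
tcp_pos: [0.5069, 0.0625, 0.0953]
ee_rot: [0.001, 1.0, -0.009, -0.001]
contact_force: [0.3, -0.1, -0.0]
width: 0.53
```

```bash
python3 go.py 0.5075 0.061 0.088 -1
```

```text
t 20.57 p [0.5069 0.0625 0.0953] xdir -1.02 w 0.53 F [ 0.3 -0.1 -0. ]
shift [0.0006 0.0015 0.0073] turn [ 0.09  0.08 -0.02] rows>= 1.0
```

step_arm([
  [0.001,0.002,0.004,0,0,0,30],
  [0.001,0.002,0.007,0,0,0,30],
  [0.001,0.002,0.007,0,0,0,30],
  [0.001,0.002,0.007,0,0,0,66],
  [0.001,0.002,0.007,0,0,0,66],
])

```text
t: 20.98
tcp_pos: [0.5083, 0.0606, 0.0889]
ee_rot: [0.001, 1.0, -0.009, -0.0]
contact_force: [-0.1, 0.3, 0.1]
width: 0.662
```

step_arm([
  [0,0,0,0,0,0,66],
  [0,0,-0.03,0,0,0,66],
  [0,0,-0.07,0,0,0,66],
  [0,-0.03,-0.11,0,0,0,66],
  [0,-0.06,-0.15,0,0,0,80],
])

```text
t: 21.4
tcp_pos: [0.5095, 0.1099, 0.2273]
ee_rot: [0.001, 1.0, -0.011, 0.0]
contact_force: [0.5, -0.3, 0.4]
width: 0.787
```

```bash
python3 lids.py wrist w17 0.048;  python3 - <<'E'
from h import *
cal=eyes.get_calibration('wrist')
for n,z in [('stage_handle',.046),('stage_floor',.014)]:
    for d in tip_of('wrist',n)[:2]: print(n,np.round(d['at']),round(d['p'],2),np.round(at_z(cal,d['at'],z),4))
E
```

```text
t 21.4 p [0.5095 0.1099 0.2273] w 0.787
yellow [314.8 335.2] ax [10.  32.2] world [ 0.5055 -0.0319  0.048 ]
yellow [631.5 381. ] ax [13.  26.5] world [ 0.8695 -0.1201  0.048 ]
green [314.4 301.8] ax [45.6 49.2] world [0.5059 0.0064 0.048 ]
blue [315.2 247.5] ax [50.8 52.8] world [0.5079 0.062  0.048 ]
blue [307.8 123.5] ax [24.1 38.4] world [0.5044 0.1688 0.048 ]
stage_handle [306. 125.] 0.78 [0.5067 0.1772 0.046 ]
stage_handle [312. 238.] 0.35 [0.5094 0.0775 0.046 ]
```

View pics/w17.png

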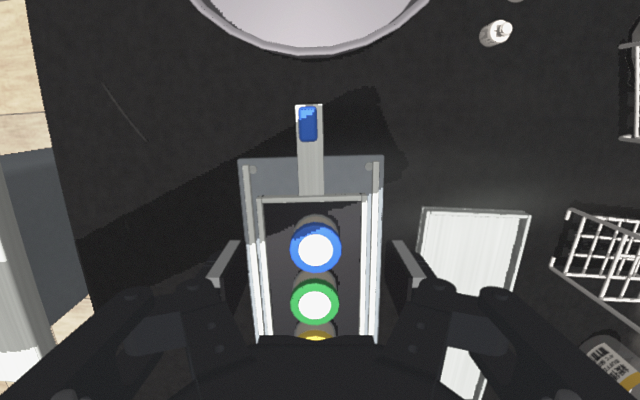

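```bash
python3 - <<'E'
from h import *
cal=eyes.get_calibration('wrist')
for z in (.05,.06): print(at_z(cal,(307.8,123.5),z).round(4))
E
python3 go.py 0.506 0.164 0.14 -1
```

```text
[0.506  0.1728 0.05  ]
[0.5062 0.1732 0.06  ]
t 21.55 p [0.5106 0.1137 0.2287] xdir -0.8 w 0.8 F [ 0.9 -1.5 -0.4]
shift [-0.0058 -0.0503  0.0886] turn [ 0.07 -0.36  0.2 ] rows>= 3.0
```

step_arm([
  [-0.002,-0.02,0.03,0,0,0,60],
  [-0.004,-0.04,0.06,0,0,0,60],
  [-0.006,-0.05,0.08,0,-0.3,0,60],
  [-0.006,-0.05,0.088,0,-0.3,0,60],
  [-0.006,-0.05,0.088,0,-0.3,0,60],
])

```text
t: 21.97
tcp_pos: [0.5041, 0.1626, 0.1379]
ee_rot: [0.001, 1.0, -0.006, -0.002]
contact_force: [0.1, -0.9, 0.1]
width: 0.599
```

```bash
python3 lids.py wrist w18 0.06;python3 go.py 0.506 0.166 0.14 -1
```

```text
t 21.97 p [0.5041 0.1626 0.1379] w 0.599
blue [317.6 231. ] ax [28.2 95.1] world [0.5046 0.1717 0.06  ]
t 22.02 p [0.5053 0.1624 0.1395] xdir -0.81 w 0.6 F [0.3 0.5 0.6]
shift [ 0.0007 -0.0036 -0.0005] turn [0.12 0.09 0.19] rows>= 1.0
```

View pics/w18.png

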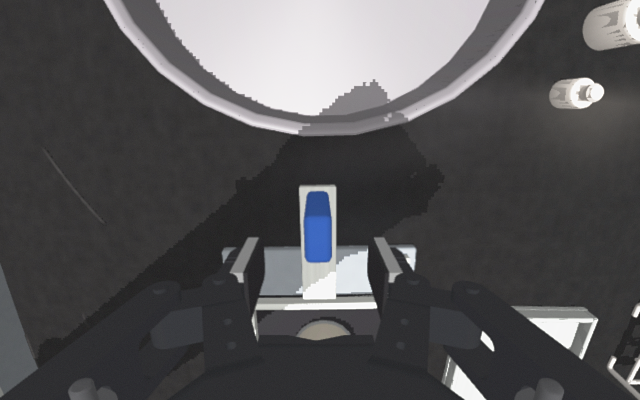

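step_arm([
  [0,-0.006,0.02,0,0,0,60],
  [0,-0.006,0.038,0,0,0,60],
  [0,-0.006,0.038,0,0,0,60],
  [0,-0.006,0.038,0,0,0,60],
])

```text
t: 22.35
tcp_pos: [0.5059, 0.1671, 0.102]
ee_rot: [0.001, 1.0, -0.008, -0.001]
contact_force: [0.6, -0.2, 0.9]
width: 0.598
```

step_arm([
  [0,0,0,0,0,0,5],
  [0,0,0,0,0,0,5],
  [0,0,0,0,0,0,5],
  [0,0,0,0,0,0,5],
  [0,0,0,0,0,0,5],
])

```text
t: 22.77
tcp_pos: [0.5051, 0.1673, 0.1033]
ee_rot: [0.002, 1.0, -0.007, -0.001]
contact_force: [-5.4, -1.5, 8.9]
width: 0.158
```

```bash
python3 go.py 0.506 0.166 0.1 -1
```

```text
t 22.77 p [0.5051 0.1673 0.1033] xdir -0.77 w 0.158 F [-5.4 -1.5  8.9]
shift [0.001  0.0013 0.0033] turn [0.27 0.15 0.23] rows>= 1.0
```

```bash
python3 lids.py scene s19 0.048; python3 lids.py top t19 0.048
python3 - <<'E'
import cv2
a=cv2.imread('pics/s19.png')[100:300,230:470];b=cv2.imread('pics/t19.png')[120:280,200:500]
cv2.imwrite('pics/m19.png',cv2.vconcat([cv2.resize(a,(480,280)),cv2.resize(b,(480,280))]))
E
```

```text
t 22.77 p [0.5051 0.1673 0.1033] w 0.158
yellow [476.7 105. ] ax [34.7 62. ] world [ 0.3824 -0.5936  0.048 ]
yellow [356.4 191. ] ax [16.2 19.1] world [ 0.5042 -0.0526  0.048 ]
blue [330.2 219.5] ax [17.  19.6] world [0.5074 0.063  0.048 ]
t 22.82 p [0.505  0.1673 0.1033] w 0.157
red [362.5 197.9] ax [15.4 16.7] world [ 0.5044 -0.112   0.048 ]
red [412.7 171.4] ax [ 9.2 10.5] world [ 0.5235 -0.2948  0.048 ]
yellow [522.9 164.2] ax [63.3 75.6] world [ 0.4101 -0.638   0.048 ]
blue [ 45.7 338.6] ax [31.7 82.2] world [0.4621 0.9197 0.048 ]
blue [638.7  77.2] ax [15.7 20.4] world [ 0.5359 -1.2078  0.048 ]
```

View pics/m19.png

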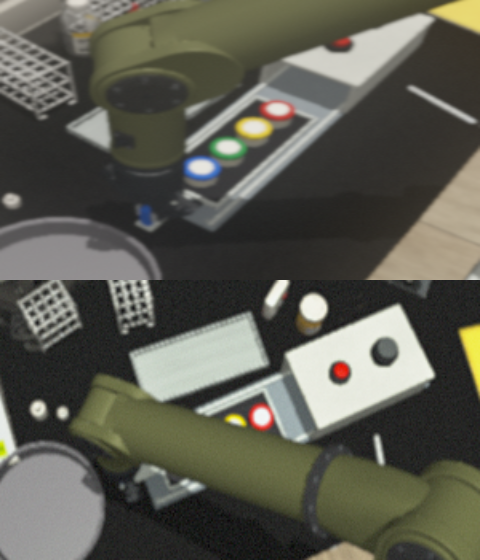

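step_arm([
  [0,0.006,0,0,0,0,5],
  [0,0.018,0,0,0,0,5],
  [0,0.034,0,0,0,0,5],
  [0,0.052,0,0,0,0,5],
  [0,0.07,0,0,0,0,5],
])

```text
t: 23.28
tcp_pos: [0.5051, 0.0968, 0.1035]
ee_rot: [0.002, 1.0, -0.006, 0.001]
contact_force: [9.0, 2.5, -14.0]
width: 0.155
```

step_arm([
  [0,0.018,0,0,0,0,5],
  [0,0.036,0,0,0,0,5],
  [0,0.054,0,0,0,0,5],
  [0,0.072,0,0,0,0,5],
  [0,0.09,0,0,0,0,5],
])

```text
t: 23.7
tcp_pos: [0.5054, 0.0059, 0.1036]
ee_rot: [0.001, 1.0, -0.005, 0.003]
contact_force: [11.8, 3.2, -18.1]
width: 0.159
```

```bash
python3 go.py 0.502 -0.128 0.103 -1
```

```text
t 23.7 p [0.5054 0.0059 0.1036] xdir -0.57 w 0.159 F [ 11.8   3.2 -18.1]
shift [-0.0021  0.134   0.0008] turn [ 0.09 -0.33  0.43] rows>= 4.0
```

step_arm([
  [0.003,0.018,0.001,0,0,0,5],
  [0.003,0.036,0.001,0,0,0,5],
  [0.003,0.054,0.001,0,0,0,5],
  [0.004,0.072,0.001,0,0,0,5],
  [0.004,0.088,0.001,0,0,0,5],
])

```text
t: 24.12
tcp_pos: [0.5064, -0.0829, 0.1033]
ee_rot: [0.001, 1.0, -0.005, 0.0]
contact_force: [-7.7, 1.6, 9.0]
width: 0.156
```

```bash
python3 go.py 0.505 -0.128 0.103 -1
```

```text
t 24.12 p [ 0.5064 -0.0829  0.1033] xdir -0.52 w 0.156 F [-7.7  1.6  9. ]
shift [-0.001   0.0451  0.0005] turn [ 0.17 -0.    0.48] rows>= 2.0
```

step_arm([
  [-0.001,0.016,0,0,0,0,5],
  [-0.001,0.028,0,0,0,0,5],
  [-0.001,0.037,0,0,0,0,5],
  [-0.001,0.043,0,0,0,0,5],
  [-0.001,0.046,0,0,0,0,5],
])

```text
t: 24.53
tcp_pos: [0.5063, -0.1281, 0.1035]
ee_rot: [-0.0, 1.0, -0.004, 0.002]
contact_force: [7.6, 9.9, -8.3]
width: 0.155
```

step_arm([
  [0,0.002,0,0,0,0,5],
  [0,0.003,0,0,0,0,5],
  [0,0.003,0,0,0,0,5],
])

```text
t: 24.78
tcp_pos: [0.5063, -0.1283, 0.1034]
ee_rot: [-0.002, 1.0, -0.003, 0.002]
contact_force: [3.0, 7.0, -4.7]
width: 0.159
```

```bash
python3 lids.py wrist w20 0.06; python3 -c "
from h import *
save(eyes.camera('scene'),'s20.png')"
```

```text
t 24.78 p [ 0.5063 -0.1283  0.1034] w 0.159
blue [315.2 266.7] ax [ 36.6 117.5] world [ 0.5063 -0.1208  0.06  ]
```

View pics/w20.png

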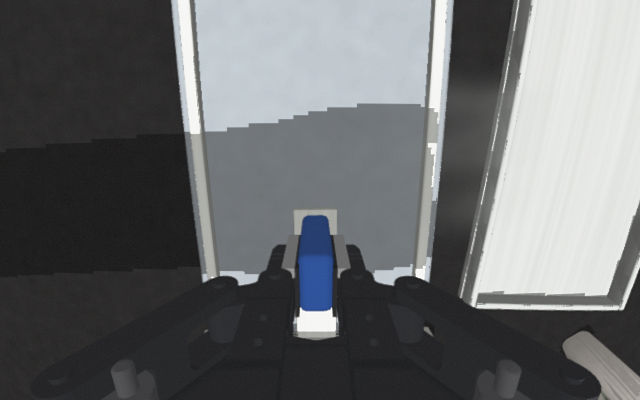

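View pics/s20.png

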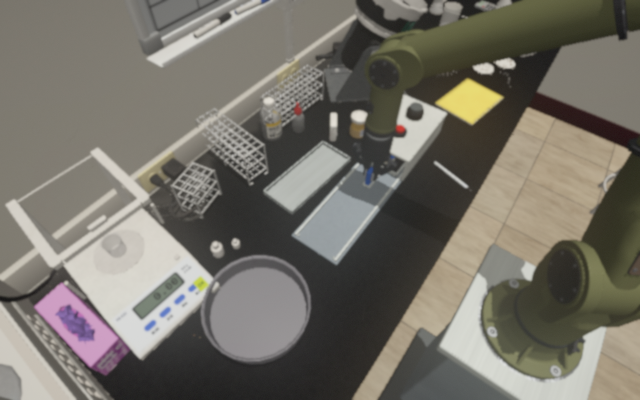

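step_arm([
  [0,0,0,0,0,0,50],
  [0,0,0,0,0,0,50],
  [0,0,0,0,0,0,50],
  [0,0,-0.03,0,0,0,50],
  [0,0,-0.07,0,0,0,50],
])

```text
t: 25.3
tcp_pos: [0.5037, -0.129, 0.1717]
ee_rot: [-0.003, 1.0, -0.003, -0.001]
contact_force: [0.6, -0.6, 0.5]
width: 0.499
```

step_arm([
  [0,0.01,-0.04,0,0,0,0],
  [0,0.02,-0.08,0,0,0,0],
  [0,0.02,-0.1,0,0,0,0],
  [0,0.02,-0.1,0,0,0,0],
  [0,0.02,-0.1,0,0,0,0],
])

```text
t: 25.72
tcp_pos: [0.5041, -0.1506, 0.273]
ee_rot: [-0.002, 1.0, -0.004, 0.001]
contact_force: [0.3, 0.4, -2.0]
width: -0.0
```

```bash
python3 lids.py wrist w21 0.096
python3 - <<'E'
from h import *
obs=[]
for c in ['wrist','scene','top']:
    if c!='wrist': save(eyes.camera(c),c+'21.png')
    cal=eyes.get_calibration(c)
    for d in tip_of(c,'shutter_top')[:1]:
        print(c,np.round(d['at'],1),d['p'],at_z(cal,d['at'],.096));obs.append(ray(cal,d['at']))
print(tri(obs))
E
```

```text
t 25.72 p [ 0.5041 -0.1506  0.273 ] w -0.0
red [624.7 228.1] ax [26.5 38.5] world [ 0.7891 -0.1821  0.096 ]
red [315.7 330.4] ax [13.8 29.6] world [ 0.5032 -0.2828  0.096 ]
blue [317.7 159.6] ax [17.8 36.1] world [ 0.506 -0.119  0.096]
wrist [320.9 335.8] 0.77 [ 0.50699955 -0.28702388  0.096     ]
scene [399.5 129.1] 0.48 [ 0.51089001 -0.28251099  0.096     ]
top [371.5 130. ] 0.7 [ 0.68495871 -0.21872142  0.096     ]
(array([ 0.52498399, -0.14892067,  0.26194306]), [np.float64(0.02012490702817913), np.float64(0.07323405504134456), np.float64(0.09150290411899313)])
```

View pics/w21.png

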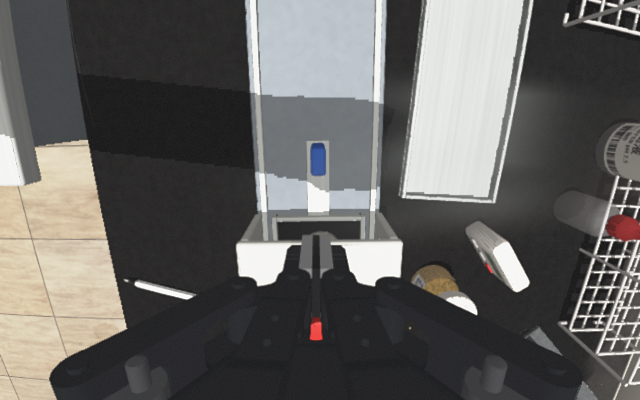

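```bash
python3 - <<'E'
from h import *
import lids
obs=[]
for c,f,(u,v) in [('top','t3.png',(413,171)),('scene','s3.png',(401,130))]:
    im=cv2.cvtColor(cv2.imread('pics/'+f),cv2.COLOR_BGR2HSV)
    m=(cv2.inRange(im,(0,120,60),(8,255,255))|cv2.inRange(im,(170,120,60),(180,255,255)))
    m2=np.zeros_like(m);m2[v-14:v+14,u-14:u+14]=m[v-14:v+14,u-14:u+14]
    ys,xs=np.nonzero(m2);cal=eyes.get_calibration(c);at=(xs.mean(),ys.mean());print(c,at,len(xs),at_z(cal,at,.095),at_z(cal,at,.1))
    obs.append(ray(cal,at))
print(tri(obs))
E
python3 go.py 0.507 -0.283 0.25 -0.5
```

```text
top (np.float64(412.6794871794872), np.float64(171.4102564102564)) 78 [ 0.51185198 -0.27838359  0.095     ] [ 0.51060269 -0.27665586  0.1       ]
scene (np.float64(399.5), np.float64(129.0)) 54 [ 0.51147254 -0.2839679   0.095     ] [ 0.50957345 -0.2785445   0.1       ]
(array([ 0.5093135 , -0.27586764,  0.10248511]), [np.float64(0.0006590359113539551), np.float64(0.0006590359113539738)])
t 26.02 p [ 0.5031 -0.1494  0.2704] xdir -0.34 w 0.002 F [ 0.  -0.8  0.2]
shift [0.0048 0.1337 0.0193] turn [-0.45  0.17  0.16] rows>= 4.0
```

step_arm([
  [0.002,0.04,0.01,0,0,0,0],
  [0.004,0.08,0.03,0,0,0,0],
  [0.006,0.11,0.055,-0.4,0.2,0,0],
  [0.007,0.126,0.07,-0.4,0.2,0,0],
  [0.007,0.13,0.075,-0.4,0.2,0,0],
])

```text
t: 26.43
tcp_pos: [0.5066, -0.2824, 0.1901]
ee_rot: [-0.002, 1.0, -0.006, -0.002]
contact_force: [-0.3, 0.1, -0.9]
width: -0.001
```

step_arm([
  [0,0,0,0,0,0,0],
  [0,0,0,0,0,0,0],
])

```text
t: 26.6
tcp_pos: [0.5063, -0.2813, 0.1894]
ee_rot: [-0.003, 1.0, -0.005, -0.003]
contact_force: [-0.9, -0.1, 0.4]
width: 0.002
```

```bash
python3 go.py 0.51 -0.278 0.17 -0.5; python3 -c "
from h import *
save(eyes.camera('wrist'),'w22.png');a=eyes.camera('scene');save(cv2.resize(a[60:220,280:520],(720,480)),'s22.png')"
```

```text
t 26.6 p [ 0.5063 -0.2813  0.1894] xdir -0.61 w 0.002 F [-0.9 -0.1  0.4]
shift [ 0.0038 -0.0033  0.0194] turn [-0.34  0.35 -0.11] rows>= 1.0
```

View pics/w22.png

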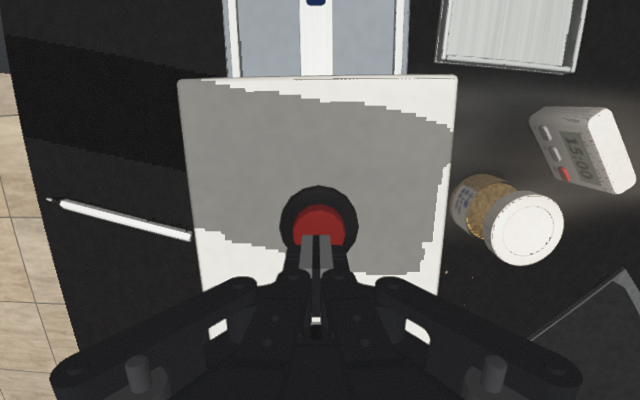

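View pics/s22.png

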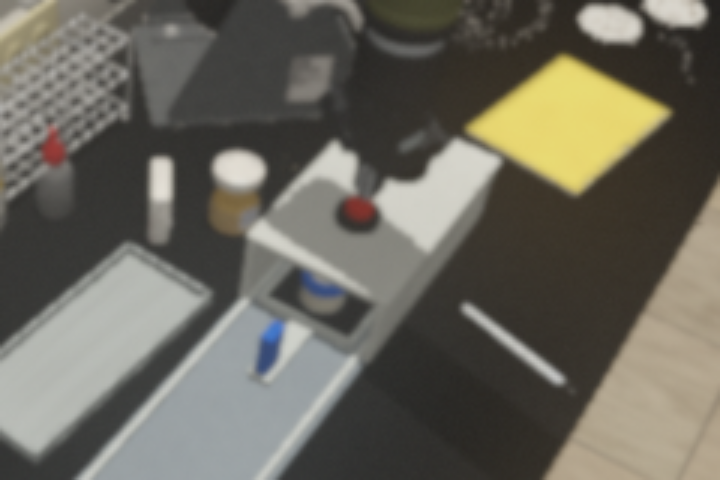

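Run:
```python
from h import *
cal=eyes.get_calibration('wrist')
for z in (.095,.1,.105): print(z,at_z(cal,(319.5,229.5),z).round(4),at_z(cal,(295,229),z).round(4),at_z(cal,(345,229),z).round(4))
p,r,s=pose();print(p+r.apply([0,0,.0726]))
```

```text
0.095 [ 0.5091 -0.2774  0.095 ] [ 0.495 -0.277  0.095] [ 0.5239 -0.2772  0.095 ]
0.1 [ 0.5091 -0.2754  0.1   ] [ 0.4954 -0.275   0.1   ] [ 0.5234 -0.2752  0.1   ]
0.105 [ 0.5091 -0.2734  0.105 ] [ 0.4958 -0.2731  0.105 ] [ 0.5229 -0.2732  0.105 ]
[ 0.50714569 -0.28023784  0.11848087]
```

step_arm([
  [0.002,-0.003,0.006,0,0,0,0],
  [0.002,-0.003,0.012,0,0,0,0],
  [0.002,-0.003,0.016,0,0,0,0],
  [0.002,-0.003,0.018,0,0,0,0],
  [0.002,-0.003,0.02,0,0,0,0],
])

```text
t: 27.12
tcp_pos: [0.5119, -0.2756, 0.1787]
ee_rot: [-0.0, 1.0, -0.003, -0.001]
contact_force: [-16.2, 8.3, 55.8]
width: -0.002
```

step_arm([
  [0,0,-0.001,0,0,0,0],
  [0,0,-0.001,0,0,0,0],
])

```text
t: 27.28
tcp_pos: [0.5137, -0.2748, 0.1829]
ee_rot: [0.001, 1.0, -0.002, 0.001]
contact_force: [2.7, -0.4, 2.5]
width: 0.002
```

```bash
python3 go.py 0.51 -0.278 0.17 -0.5; python3 -c "
from h import *
save(eyes.camera('wrist'),'w23.png');a=eyes.camera('scene');save(cv2.resize(a[60:220,280:520],(720,480)),'s23.png')"
```

```text
t 27.28 p [ 0.5137 -0.2748  0.1829] xdir -0.26 w 0.002 F [ 2.7 -0.4  2.5]
shift [-0.0037  0.0032  0.0129] turn [ 0.16 -0.1   0.24] rows>= 1.0
```

View pics/w23.png

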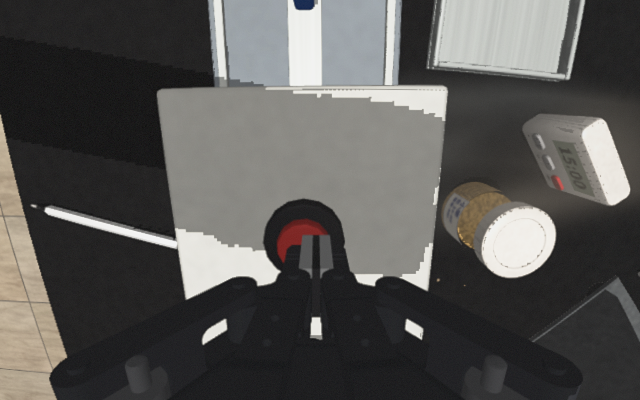

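View pics/s23.png

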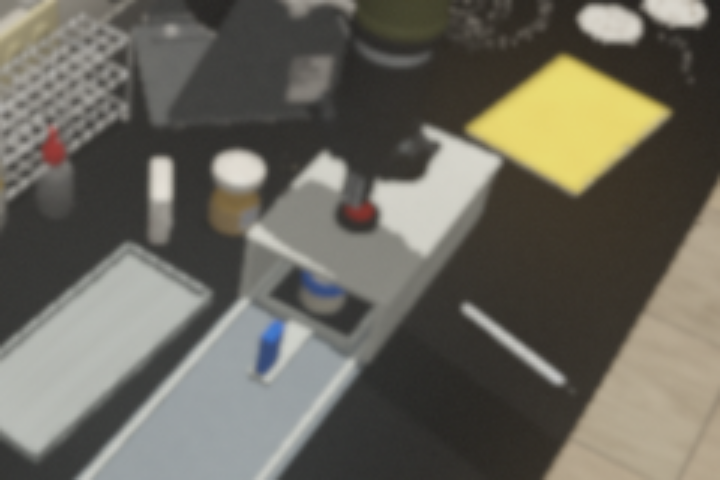

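step_arm([
  [0,0,-0.01,0,0,0,0],
  [-0.005,0.002,-0.01,0,0,0,0],
  [-0.005,0.002,-0.01,0,0,0,0],
  [-0.005,0.002,-0.01,0,0,0,0],
])

```text
t: 27.72
tcp_pos: [0.5074, -0.2772, 0.1905]
ee_rot: [0.0, 1.0, -0.003, 0.0]
contact_force: [-0.5, -0.1, 0.2]
width: 0.0
```

```bash
python3 go.py 0.509 -0.277 0.179 -0.5; python3 -c "
from h import *
save(eyes.camera('wrist'),'w24.png')"
```

```text
t 27.72 p [ 0.5074 -0.2772  0.1905] xdir -0.35 w 0.0 F [-0.5 -0.1  0.2]
shift [ 0.0016 -0.0003  0.0115] turn [ 0.05 -0.01  0.15] rows>= 1.0
```

View pics/w24.png

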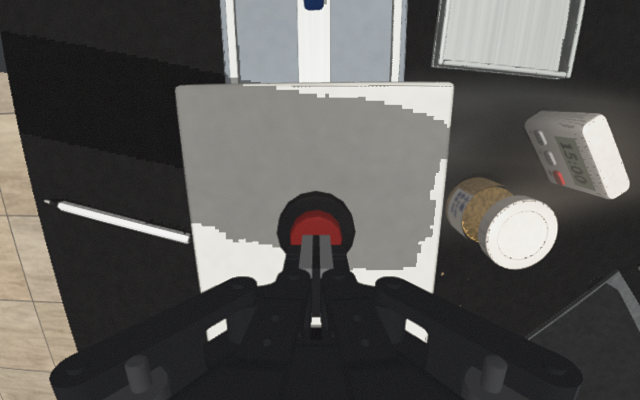

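step_arm([
  [0.001,-0.001,0.004,0,0,0,0],
  [0.001,-0.001,0.007,0,0,0,0],
  [0.001,-0.001,0.009,0,0,0,0],
])

```text
t: 28.02
tcp_pos: [0.5084, -0.2763, 0.181]
ee_rot: [0.0, 1.0, -0.003, -0.0]
contact_force: [-2.1, -1.0, 4.5]
width: 0.003
```

step_arm([
  [0,0,0.001,0,0,0,0],
  [0,0,0.002,0,0,0,0],
  [0,0,0.002,0,0,0,0],
])

```text
t: 28.27
tcp_pos: [0.5085, -0.2762, 0.1797]
ee_rot: [0.0, 1.0, -0.003, -0.0]
contact_force: [-3.1, 0.6, 7.7]
width: -0.0
```

step_arm([
  [0,0,0.001,0,0,0,0],
  [0,0,0.002,0,0,0,0],
  [0,0,0.002,0,0,0,0],
  [0,0,0.002,0,0,0,0],
])

```text
t: 28.6
tcp_pos: [0.5086, -0.2762, 0.1796]
ee_rot: [0.001, 1.0, -0.003, -0.001]
contact_force: [-5.1, 0.7, 14.6]
width: 0.001
```

step_arm([
  [0,0,-0.03,0,0,0,0],
  [0,-0.02,-0.06,0,0,0,0],
  [-0.001,-0.06,-0.06,0,0,0,50],
  [-0.002,-0.1,-0.06,0,0,0,50],
  [-0.002,-0.13,-0.05,0,0,0,50],
])

```text
t: 29.02
tcp_pos: [0.5084, -0.1427, 0.231]
ee_rot: [0.001, 1.0, -0.002, 0.001]
contact_force: [0.6, 0.6, 0.5]
width: 0.419
```

step_arm([
  [0,-0.013,0,0,0,0,50],
  [0,-0.013,0.02,0,0,0,50],
  [0,-0.014,0.04,0,0,0,50],
  [0,-0.014,0.05,0,0,0,50],
])

```text
t: 29.35
tcp_pos: [0.5075, -0.1288, 0.1789]
ee_rot: [0.001, 1.0, -0.002, -0.001]
contact_force: [-1.7, -1.1, -0.8]
width: 0.497
```

```bash
python3 lids.py wrist w25 0.06; python3 go.py 0.5055 -0.128 0.1033 -0.5
```

```text
t 29.35 p [ 0.5075 -0.1288  0.1789] w 0.497
blue [314.5 210.7] ax [22.6 66.6] world [ 0.5064 -0.1223  0.06  ]
blue [319.7 323.6] ax [28.4 51.4] world [ 0.5098 -0.2091  0.06  ]
t 29.4 p [ 0.5067 -0.129   0.1776] xdir -0.26 w 0.502 F [-0.9 -0.3 -0.8]
shift [-0.0009 -0.001   0.0743] turn [0.03 0.19 0.24] rows>= 2.0
```

View pics/w25.png

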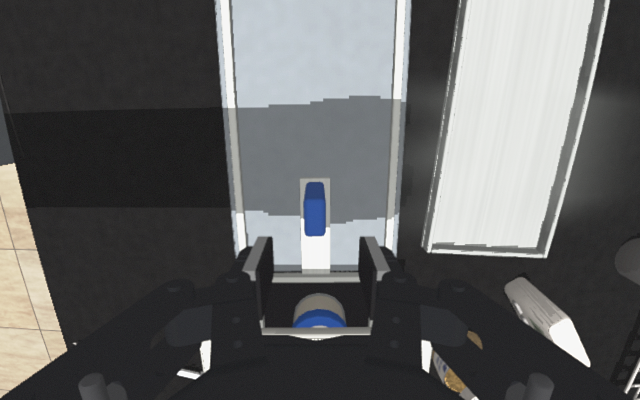

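Handle is at (315,210) between the jaws, with the blue cup visible behind it. Descending to grip.

step_arm([
  [-0.001,-0.001,0.03,0,0,0,50],
  [-0.001,-0.001,0.06,0,0,0,50],
  [-0.001,-0.001,0.073,0,0,0,50],
  [-0.001,-0.001,0.074,0,0,0,50],
  [-0.001,-0.001,0.074,0,0,0,5],
])

```text
t: 29.82
tcp_pos: [0.5057, -0.1282, 0.1039]
ee_rot: [-0.0, 1.0, -0.002, -0.002]
contact_force: [0.6, 0.2, 0.7]
width: 0.371
```

step_arm([
  [0,0,0,0,0,0,5],
  [0,0,0,0,0,0,5],
  [0,0,0,0,0,0,5],
  [0,0,0,0,0,0,5],
])

```text
t: 30.15
tcp_pos: [0.5067, -0.1284, 0.1057]
ee_rot: [0.001, 1.0, -0.002, -0.001]
contact_force: [-2.1, -0.4, 6.7]
width: 0.153
```

step_arm([
  [0,-0.006,0,0,0,0,5],
  [0,-0.018,0,0,0,0,5],
  [0,-0.034,0,0,0,0,5],
  [0,-0.052,0,0,0,0,5],
  [-0.001,-0.07,0,0,0,0,5],
])

```text
t: 30.57
tcp_pos: [0.5062, -0.0576, 0.1058]
ee_rot: [0.001, 1.0, -0.002, -0.0]
contact_force: [3.8, -2.7, -7.2]
width: 0.153
```

step_arm([
  [0,-0.018,0,0,0,0,5],
  [0,-0.036,0,0,0,0,5],
  [0,-0.054,0,0,0,0,5],
  [0,-0.072,0,0,0,0,5],
  [-0.001,-0.09,0,0,0,0,5],
])

```text
t: 30.98
tcp_pos: [0.5056, 0.0336, 0.1058]
ee_rot: [0.001, 1.0, -0.002, 0.0]
contact_force: [4.0, -2.5, -6.6]
width: 0.155
```

step_arm([
  [0,-0.018,0,0,0,0,5],
  [0,-0.036,0,0,0,0,5],
  [0,-0.054,0,0,0,0,5],
  [0,-0.072,0,0,0,0,5],
  [-0.001,-0.088,0,0,0,0,5],
])

```text
t: 31.4
tcp_pos: [0.505, 0.1232, 0.1059]
ee_rot: [0.001, 1.0, -0.001, 0.001]
contact_force: [4.5, -1.4, -7.1]
width: 0.155
```

```bash
python3 go.py 0.505 0.1675 0.1033 -0.5
```

```text
t 31.4 p [0.505  0.1232 0.1059] xdir -0.14 w 0.155 F [ 4.5 -1.4 -7.1]
shift [-0.0001 -0.0443  0.0024] turn [ 0.15 -0.14  0.36] rows>= 2.0
```

step_arm([
  [0,-0.016,0,0,0,0,5],
  [0,-0.028,0,0,0,0,5],
  [0,-0.037,0,0,0,0,5],
  [0,-0.043,0,0,0,0,5],
  [0,-0.046,0,0,0,0,5],
])

```text
t: 31.82
tcp_pos: [0.5048, 0.1671, 0.1057]
ee_rot: [0.004, 1.0, -0.001, 0.0]
contact_force: [-2.1, -13.2, 5.1]
width: 0.156
```

step_arm([
  [0,-0.002,0,0,0,0,5],
  [0,-0.002,0,0,0,0,5],
  [0,-0.002,0,0,0,0,5],
])

```text
t: 32.07
tcp_pos: [0.5048, 0.1673, 0.1058]
ee_rot: [0.006, 1.0, -0.002, 0.0]
contact_force: [-0.1, -5.7, -1.1]
width: 0.155
```

step_arm([
  [0,0,0,0,0,0,50],
  [0,0,0,0,0,0,50],
  [0,0,0,0,0,0,50],
  [0,0,-0.03,0,0,0,50],
  [0,0,-0.07,0,0,0,50],
])

```text
t: 32.48
tcp_pos: [0.5027, 0.1678, 0.1741]
ee_rot: [0.006, 1.0, -0.002, -0.003]
contact_force: [0.9, -0.0, -0.3]
width: 0.498
```

step_arm([
  [0.005,0.02,-0.035,0,0,0,70],
  [0.01,0.05,-0.07,0,0,0,70],
  [0.02,0.08,-0.1,0,0,0,70],
  [0.03,0.11,-0.12,0,0,0,70],
  [0.035,0.13,-0.13,0,0,0,70],
])

```text
t: 32.9
tcp_pos: [0.5402, 0.0367, 0.3093]
ee_rot: [0.007, 1.0, -0.003, -0.0]
contact_force: [1.1, 0.7, -0.5]
width: 0.702
```

step_arm([
  [0,0.01,0,0,0,0,70],
  [0,0.01,0,0,0,0,70],
])

```text
t: 33.07
tcp_pos: [0.5409, 0.0239, 0.3101]
ee_rot: [0.007, 1.0, -0.006, 0.001]
contact_force: [0.2, 1.2, 0.3]
width: 0.703
```

```bash
python3 lids.py wrist w26 0.048; python3 lids.py scene s26 0.048;python3 lids.py top t26 0.048; python3 go.py 0.505 0.06 0.15 0
```

```text
t 33.07 p [0.5409 0.0239 0.3101] w 0.703
red [286.  280.1] ax [35.3 38.6] world [ 0.5033 -0.11    0.048 ]
yellow [285.5 238.2] ax [38.8 40.4] world [ 0.5049 -0.054   0.048 ]
yellow [565.8 285.8] ax [26.1 42.6] world [ 0.8631 -0.1276  0.048 ]
green [284.2 190. ] ax [39.4 41. ] world [0.5058 0.0043 0.048 ]
blue [284.2 138.2] ax [44.  44.6] world [0.5079 0.0612 0.048 ]
blue [276.2  25.9] ax [20.9 42.9] world [0.504  0.1708 0.048 ]
t 33.12 p [0.5399 0.0264 0.309 ] w 0.701
yellow [470.2 100.3] ax [43.2 68.4] world [ 0.4089 -0.6037  0.048 ]
yellow [539.1   3.9] ax [22.7 49.3] world [ 0.421  -1.4952  0.048 ]
blue [492.6  23.4] ax [11.9 15.6] world [ 0.5298 -1.164   0.048 ]
blue [304.  250.8] ax [10.2 16.2] world [0.5055 0.172  0.048 ]
t 33.17 p [0.5393 0.0281 0.3085] w 0.702
red [412.7 171.5] ax [ 9.6 10.1] world [ 0.5231 -0.2946  0.048 ]
yellow [523.4 162.6] ax [56.7 85.7] world [ 0.4142 -0.6424  0.048 ]
yellow [346. 204.] ax [16.5 17.5] world [ 0.5058 -0.0566  0.048 ]
green [328.2 210.7] ax [15.3 16. ] world [0.5071 0.0024 0.048 ]
blue [ 45.3 338.7] ax [31.4 82.8] world [0.4622 0.9209 0.048 ]
blue [310.7 216.8] ax [15.7 17.1] world [0.5095 0.0593 0.048 ]
t 33.22 p [0.539  0.029  0.3083] xdir -0.18 w 0.706 F [-0.5 -0.4  0.1]
shift [-0.0337 -0.0328  0.158 ] turn [ 0.71  0.15 -0.18] rows>= 4.0
```

View pics/w26.png

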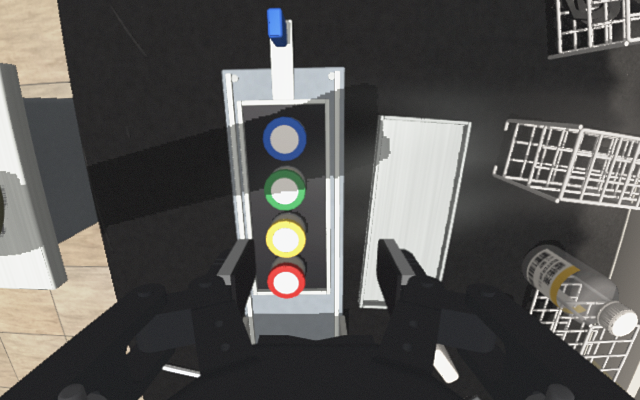

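View pics/s26.png

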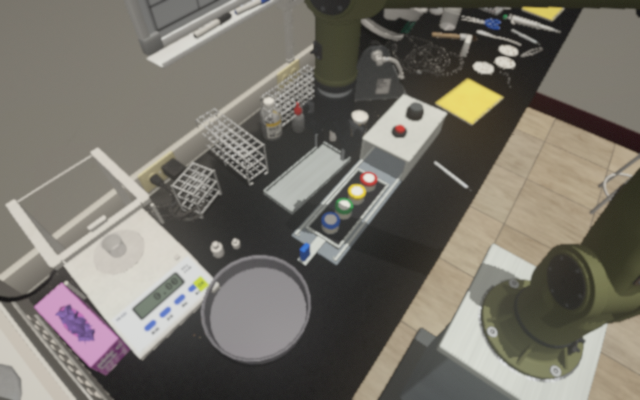

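```bash
python3 - <<'E'
from h import *
cal=eyes.get_calibration('wrist')
for u in [(379,117),(470,123),(361,304),(372,200)]: print(u,at_z(cal,u,.016).round(4))
E
python3 go.py 0.508 0.061 0.12 -1
```

```text
(379, 117) [0.6104 0.0875 0.016 ]
(470, 123) [0.7171 0.0817 0.016 ]
(361, 304) [ 0.5998 -0.1608  0.016 ]
(372, 200) [ 0.607  -0.0115  0.016 ]
t 33.22 p [0.539  0.029  0.3083] xdir -0.18 w 0.706 F [-0.5 -0.4  0.1]
shift [-0.0306 -0.0342  0.188 ] turn [0.71 0.14 0.82] rows>= 5.0
```

step_arm([
  [-0.008,-0.009,0.04,0.2,0,0.2,70],
  [-0.016,-0.018,0.08,0.4,0,0.4,70],
  [-0.024,-0.027,0.12,0.6,0,0.6,70],
  [-0.03,-0.034,0.155,0.7,0.1,0.8,70],
  [-0.03,-0.034,0.17,0.7,0.1,0.8,70],
])

```text
t: 33.63
tcp_pos: [0.5027, 0.0648, 0.1325]
ee_rot: [-0.0, 1.0, -0.005, -0.005]
contact_force: [-1.0, -0.7, -0.5]
width: 0.695
```

step_arm([
  [0,0,0.005,0,0,0,70],
  [0,0,0.005,0,0,0,70],
])

```text
t: 33.8
tcp_pos: [0.4994, 0.0674, 0.125]
ee_rot: [-0.001, 1.0, -0.003, -0.008]
contact_force: [0.1, -0.1, 0.5]
width: 0.701
```

```bash
python3 lids.py wrist w27 0.048; python3 go.py 0.508 0.061 0.087 -1
```

```text
t 33.8 p [0.4994 0.0674 0.125 ] w 0.701
green [328.7 326.3] ax [39.4 72.3] world [0.5052 0.0189 0.048 ]
blue [334.2 255.8] ax [83.9 87.8] world [0.5077 0.0631 0.048 ]
blue [330.1  22.1] ax [ 39.3 111.1] world [0.5048 0.1743 0.048 ]
t 33.85 p [0.5013 0.0669 0.1268] xdir -0.37 w 0.704 F [ 0.9 -0.1  0.4]
shift [0.0073 0.0059 0.0397] turn [-0.11  0.73  0.63] rows>= 1.0
```

step_arm([
  [0.007,0.005,0.01,0,0.7,0.6,70],
  [0.007,0.005,0.02,0,0.7,0.6,70],
  [0.007,0.005,0.03,0,0.7,0.6,70],
  [0.007,0.005,0.03,0,0.7,0.6,70],
])

```text
t: 34.18
tcp_pos: [0.507, 0.0618, 0.0955]
ee_rot: [-0.001, 1.0, -0.009, -0.001]
contact_force: [-0.7, 0.5, -0.1]
width: 0.705
```

```bash
python3 go.py 0.508 0.062 0.087 -1
```

```text
t 34.18 p [0.507  0.0618 0.0955] xdir -0.98 w 0.705 F [-0.7  0.5 -0.1]
shift [ 0.001  -0.0002  0.0085] turn [-0.11  0.16  0.02] rows>= 1.0
```

step_arm([
  [0.001,0,0.005,0,0,0,70],
  [0.001,0,0.009,0,0,0,70],
  [0.001,0,0.009,0,0,0,30],
  [0.001,0,0.009,0,0,0,30],
  [0.001,0,0.009,0,0,0,30],
])

```text
t: 34.6
tcp_pos: [0.5081, 0.0619, 0.0867]
ee_rot: [-0.001, 1.0, -0.009, -0.001]
contact_force: [0.0, -0.2, -1.4]
width: 0.531
```

step_arm([
  [0,0,0,0,0,0,30],
  [0,0,0,0,0,0,30],
  [0,0,-0.025,0,0,0,30],
  [0,0,-0.05,0,0,0,30],
  [0,0,-0.06,0,0,0,30],
])

```text
t: 35.02
tcp_pos: [0.5096, 0.0623, 0.1493]
ee_rot: [-0.001, 1.0, -0.008, 0.001]
contact_force: [0.7, 0.8, -0.4]
width: 0.53
```

```bash
python3 go.py 0.6665 0.0395 0.145 -4
```

```text
t 35.02 p [0.5096 0.0623 0.1493] xdir -0.96 w 0.53 F [ 0.7  0.8 -0.4]
shift [0.1573 0.0202 0.0045] turn [-0.13 -0.07  3.04] rows>= 4.0
```

step_arm([
  [0.035,0.005,0,0,0,0.6,30],
  [0.075,0.01,0.002,0,0,1.4,30],
  [0.115,0.015,0.004,0,0,2.2,30],
  [0.142,0.018,0.004,0,0,3,30],
  [0.157,0.02,0.004,0,0,3,30],
])

```text
t: 35.43
tcp_pos: [0.6692, 0.0382, 0.1444]
ee_rot: [-0.001, 0.999, -0.036, 0.001]
contact_force: [-0.9, -0.6, -1.3]
width: 0.529
```

step_arm([
  [0,0,0.01,0,0,0,30],
  [0,0,0.03,0,0,0,30],
  [0,0,0.05,0,0,0,30],
  [0,0,0.05,0,0,0,30],
])

```text
t: 35.77
tcp_pos: [0.6655, 0.0376, 0.0889]
ee_rot: [-0.001, 0.999, -0.036, -0.003]
contact_force: [-0.9, -1.0, -2.3]
width: 0.529
```

```bash
python3 go.py 0.6665 0.0395 0.0775 -4; python3 -c "
from h import *
save(eyes.camera('wrist'),'w28.png')"
```

```text
t 35.77 p [0.6655 0.0376 0.0889] xdir -4.11 w 0.529 F [-0.9 -1.  -2.3]
shift [ 0.0009 -0.0019  0.0114] turn [-0.06  0.38 -0.11] rows>= 1.0
```

View pics/w28.png

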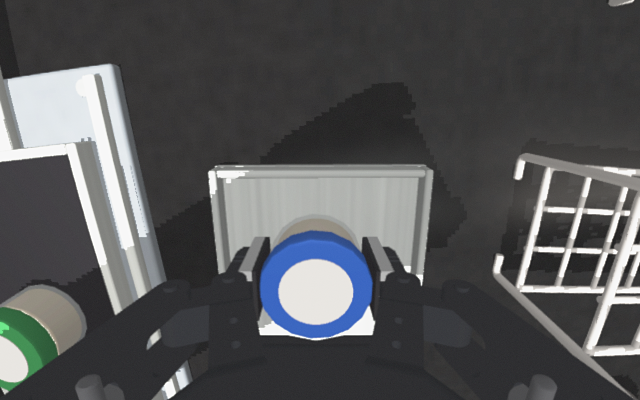

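step_arm([
  [0.002,-0.001,0.006,0,0.3,0,30],
  [0.002,-0.001,0.011,0,0.3,0,30],
  [0.002,-0.001,0.011,0,0.3,0,30],
  [0.002,-0.001,0.011,0,0.3,0,30],
])

```text
t: 36.15
tcp_pos: [0.6686, 0.0388, 0.0805]
ee_rot: [-0.001, 0.999, -0.036, 0.001]
contact_force: [-0.2, -0.4, -0.4]
width: 0.53
```

step_arm([
  [0,0,0,0,0,0,66],
  [0,0,0,0,0,0,66],
  [0,0,0,0,0,0,66],
  [0,0,-0.03,0,0,0,66],
  [0,0,-0.06,0,0,0,66],
])

```text
t: 36.57
tcp_pos: [0.6673, 0.0384, 0.1395]
ee_rot: [-0.001, 0.999, -0.036, -0.001]
contact_force: [0.9, -0.3, 1.4]
width: 0.659
```

```bash
python3 lids.py wrist w29 0.038|grep -v yel; python3 go.py 0.506 0.0045 0.14 -1
```

```text
t 36.57 p [0.6673 0.0384 0.1395] w 0.659
green [ 73.4 296.8] ax [64.6 75. ] world [0.5007 0.0011 0.038 ]
blue [318.6 228.2] ax [74.4 76. ] world [0.6686 0.0399 0.038 ]
blue [13.9 26.6] ax [50.7 77.6] world [0.5111 0.167  0.038 ]
t 36.62 p [0.6711 0.0397 0.1478] xdir -4.1 w 0.659 F [3.4 1.4 4.4]
shift [-0.1622  0.0469  0.0062] turn [-0.14 -0.54 -3.1 ] rows>= 5.0
```

View pics/w29.png

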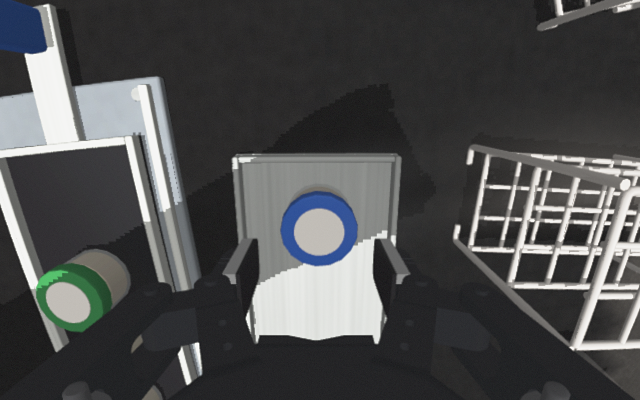

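Blue sits flat in the tray at (319,228). Next is the green cup.

step_arm([
  [-0.035,0.01,-0.005,0,0,-0.6,70],
  [-0.075,0.022,-0.005,0,0,-1.4,70],
  [-0.115,0.034,0,0,-0.5,-2.2,70],
  [-0.147,0.042,0.004,0,-0.5,-3,70],
  [-0.162,0.047,0.006,0,-0.5,-3.1,70],
])

```text
t: 37.03
tcp_pos: [0.5019, 0.0037, 0.1389]
ee_rot: [0.0, 1.0, -0.008, -0.002]
contact_force: [-0.0, -0.1, -0.2]
width: 0.701
```

step_arm([
  [0,0,0.005,0,0,0,70],
  [0,0,0.015,0,0,0,70],
  [0,0,0.015,0,0,0,70],
])

```text
t: 37.28
tcp_pos: [0.5021, 0.0035, 0.1228]
ee_rot: [0.0, 1.0, -0.009, -0.002]
contact_force: [-0.5, 0.2, 0.6]
width: 0.701
```

```bash
python3 lids.py wrist w30 0.048; python3 go.py 0.506 0.0045 0.087 -1
```

```text
t 37.28 p [0.5021 0.0035 0.1228] w 0.701
yellow [323.2 325.3] ax [50.3 78.5] world [ 0.5051 -0.0429  0.048 ]
green [323.5 245.2] ax [85.6 89.2] world [0.5057 0.0061 0.048 ]
blue [619.1 175.7] ax [67.  88.3] world [0.657  0.0406 0.048 ]
t 37.33 p [0.5026 0.004  0.1234] xdir -0.96 w 0.702 F [ 0.4  0.7 -0.2]
shift [ 0.0035 -0.0005  0.0363] turn [-0.04  0.2   0.04] rows>= 1.0
```

step_arm([
  [0.003,-0.001,0.015,0,0.2,0,70],
  [0.003,-0.001,0.03,0,0.2,0,70],
  [0.003,-0.001,0.036,0,0.2,0,70],
  [0.003,-0.001,0.036,0,0.2,0,70],
  [0.003,-0.001,0.036,0,0.2,0,30],
])

```text
t: 37.75
tcp_pos: [0.5061, 0.0058, 0.0874]
ee_rot: [-0.001, 1.0, -0.008, -0.0]
contact_force: [-0.1, 0.7, 0.3]
width: 0.576
```

step_arm([
  [0,0,0,0,0,0,30],
  [0,0,0,0,0,0,30],
  [0,0,0,0,0,0,30],
  [0,0,-0.03,0,0,0,30],
  [0,0,-0.06,0,0,0,30],
])

```text
t: 38.17
tcp_pos: [0.5048, 0.0058, 0.147]
ee_rot: [-0.002, 1.0, -0.008, -0.002]
contact_force: [0.8, -0.8, 0.5]
width: 0.529
```

```bash
python3 go.py 0.664 -0.0165 0.145 -4
```

```text
t 38.17 p [0.5048 0.0058 0.147 ] xdir -0.88 w 0.529 F [ 0.8 -0.8  0.5]
shift [0.1595 0.0198 0.0013] turn [-0.18  0.23  3.12] rows>= 4.0
```

step_arm([
  [0.035,0.005,-0.004,0,0,0.6,30],
  [0.075,0.01,-0.004,0,0,1.4,30],
  [0.115,0.015,0,0,0.2,2.2,30],
  [0.144,0.018,0,0,0.2,3,30],
  [0.158,0.02,0,0,0.2,3.1,30],
])

```text
t: 38.58
tcp_pos: [0.6657, -0.0182, 0.1462]
ee_rot: [-0.002, 0.999, -0.036, 0.001]
contact_force: [-1.1, 0.5, 0.1]
width: 0.53
```

step_arm([
  [0,0,0.01,0,0,0,30],
  [0,0,0.03,0,0,0,30],
  [0,0,0.05,0,0,0,30],
  [0,0,0.05,0,0,0,30],
])

```text
t: 38.92
tcp_pos: [0.6622, -0.0185, 0.0915]
ee_rot: [-0.002, 0.999, -0.036, -0.003]
contact_force: [-0.6, -0.9, -2.4]
width: 0.53
```

```bash
python3 go.py 0.664 -0.0165 0.079 -4
```

```text
t 38.92 p [ 0.6622 -0.0185  0.0915] xdir -4.13 w 0.53 F [-0.6 -0.9 -2.4]
shift [ 0.0017 -0.002   0.0125] turn [-0.17  0.36 -0.13] rows>= 1.0
```

step_arm([
  [0.002,-0.001,0.006,0,0.3,0,30],
  [0.002,-0.001,0.012,0,0.3,0,30],
  [0.002,-0.001,0.013,0,0.3,0,30],
  [0.002,-0.001,0.013,0,0.3,0,30],
  [0.002,-0.001,0.013,0,0.3,0,30],
])

```text
t: 39.33
tcp_pos: [0.6646, -0.0175, 0.0793]
ee_rot: [-0.001, 0.999, -0.036, 0.0]
contact_force: [-0.4, 0.2, 0.4]
width: 0.528
```

step_arm([
  [0,0,0,0,0,0,66],
  [0,0,0,0,0,0,66],
  [0,0,0,0,0,0,66],
  [0,0,-0.03,0,0,0,66],
  [0,0,-0.06,0,0,0,66],
])

```text
t: 39.75
tcp_pos: [0.6632, -0.018, 0.1381]
ee_rot: [-0.002, 0.999, -0.036, -0.002]
contact_force: [0.7, -0.4, 0.2]
width: 0.664
```

```bash
python3 lids.py wrist w31 0.038; python3 go.py 0.505 -0.0535 0.14 -1
```

```text
t 39.75 p [ 0.6632 -0.018   0.1381] w 0.664
yellow [ 76.3 300.9] ax [66.  73.2] world [ 0.4989 -0.0574  0.038 ]
yellow [615.8 354.2] ax [26.7 59.1] world [ 0.8764 -0.1321  0.038 ]
green [318.8 230.5] ax [73.3 75.8] world [ 0.6645 -0.0172  0.038 ]
blue [319.4 134.7] ax [83.4 84.7] world [0.6686 0.0384 0.038 ]
t 39.8 p [ 0.6672 -0.0171  0.1463] xdir -4.14 w 0.658 F [2.3 1.5 3.8]
shift [-0.1592  0.048   0.005 ] turn [-0.19 -0.44 -3.13] rows>= 4.0
```

View pics/w31.png

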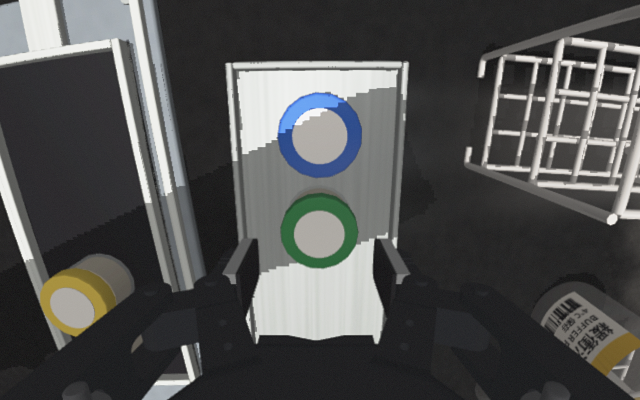

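Blue (320,135) and green (319,231) are both flat in the tray. Yellow is next.

step_arm([
  [-0.035,0.01,-0.005,0,0,-0.6,70],
  [-0.075,0.022,-0.005,0,0,-1.4,70],
  [-0.115,0.034,0,0,-0.4,-2.2,70],
  [-0.145,0.043,0.004,0,-0.4,-3,70],
  [-0.158,0.048,0.005,0,-0.4,-3.1,70],
])

```text
t: 40.22
tcp_pos: [0.5016, -0.0545, 0.1385]
ee_rot: [-0.0, 1.0, -0.009, -0.002]
contact_force: [-0.1, -0.3, -0.4]
width: 0.699
```

step_arm([
  [0,0,0.005,0,0,0,70],
  [0,0,0.015,0,0,0,70],
  [0,0,0.015,0,0,0,70],
])

```text
t: 40.47
tcp_pos: [0.5016, -0.0545, 0.1222]
ee_rot: [-0.001, 1.0, -0.009, -0.002]
contact_force: [0.0, 0.2, -0.5]
width: 0.699
```

```bash
python3 lids.py wrist w32 0.048; python3 go.py 0.505 -0.053 0.087 -1
```

```text
t 40.47 p [ 0.5016 -0.0545  0.1222] w 0.699
red [321.4 325.3] ax [50.3 77.7] world [ 0.5035 -0.1003  0.048 ]
yellow [322.5 248. ] ax [86.7 90.5] world [ 0.5046 -0.0531  0.048 ]
green [608.6 208.4] ax [10.1 42.3] world [ 0.654  -0.0346  0.048 ]
blue [631.7  63.5] ax [79.1 94.1] world [0.6507 0.0365 0.048 ]
t 40.52 p [ 0.5021 -0.054   0.1228] xdir -1.0 w 0.699 F [ 0.2 -0.5  0.1]
shift [ 0.003  -0.001   0.0358] turn [-0.11  0.25 -0.  ] rows>= 1.0
```

step_arm([
  [0.003,-0.001,0.015,0,0.2,0,70],
  [0.003,-0.001,0.03,0,0.2,0,70],
  [0.003,-0.001,0.036,0,0.2,0,70],
  [0.003,-0.001,0.036,0,0.2,0,70],
  [0.003,-0.001,0.036,0,0.2,0,30],
])

```text
t: 40.93
tcp_pos: [0.5056, -0.0521, 0.0868]
ee_rot: [-0.002, 1.0, -0.008, -0.0]
contact_force: [0.4, 0.0, 1.1]
width: 0.579
```

step_arm([
  [0,0,0,0,0,0,30],
  [0,0,0,0,0,0,30],
  [0,0,0,0,0,0,30],
  [0,0,-0.03,0,0,0,30],
  [0,0,-0.06,0,0,0,30],
])

```text
t: 41.35
tcp_pos: [0.5044, -0.0521, 0.1464]
ee_rot: [-0.002, 1.0, -0.008, -0.002]
contact_force: [0.2, -0.2, -0.2]
width: 0.53
```

```bash
python3 go.py 0.660 -0.073 0.145 -4
```

```text
t 41.35 p [ 0.5044 -0.0521  0.1464] xdir -0.92 w 0.53 F [ 0.2 -0.2 -0.2]
shift [0.1559 0.0184 0.0006] turn [-0.27  0.26  3.08] rows>= 4.0
```

step_arm([
  [0.035,0.005,-0.004,0,0,0.6,30],
  [0.075,0.01,-0.004,0,0,1.4,30],
  [0.113,0.014,0,-0.2,0.2,2.2,30],
  [0.142,0.017,0,-0.2,0.2,3,30],
  [0.155,0.018,0,-0.2,0.2,3.1,30],
])

```text
t: 41.77
tcp_pos: [0.6623, -0.0739, 0.1455]
ee_rot: [-0.001, 0.999, -0.036, 0.001]
contact_force: [0.3, -0.8, -0.6]
width: 0.53
```

step_arm([
  [0,0,0.01,0,0,0,30],
  [0,0,0.03,0,0,0,30],
  [0,0,0.05,0,0,0,30],
  [0,0,0.05,0,0,0,30],
])

```text
t: 42.1
tcp_pos: [0.6587, -0.0742, 0.0908]
ee_rot: [-0.001, 0.999, -0.036, -0.003]
contact_force: [-1.4, -0.1, -2.0]
width: 0.529
```

```bash
python3 go.py 0.660 -0.073 0.079 -4
```

```text
t 42.1 p [ 0.6587 -0.0742  0.0908] xdir -4.16 w 0.529 F [-1.4 -0.1 -2. ]
shift [ 0.0013 -0.0012  0.0118] turn [-0.1   0.39 -0.16] rows>= 1.0
```

step_arm([
  [0.002,-0.001,0.006,0,0.3,0,30],
  [0.002,-0.001,0.012,0,0.3,0,30],
  [0.002,-0.001,0.012,0,0.3,0,30],
  [0.002,-0.001,0.012,0,0.3,0,30],
  [0.002,-0.001,0.012,0,0.3,0,30],
])

```text
t: 42.52
tcp_pos: [0.6611, -0.0733, 0.0797]
ee_rot: [-0.001, 0.999, -0.036, -0.0]
contact_force: [0.4, -0.7, 0.4]
width: 0.527
```

step_arm([
  [0,0,0,0,0,0,66],
  [0,0,0,0,0,0,66],
  [0,0,0,0,0,0,66],
  [0,0,-0.03,0,0,0,66],
  [0,0,-0.06,0,0,0,66],
])

```text
t: 42.93
tcp_pos: [0.6597, -0.0735, 0.1386]
ee_rot: [-0.001, 0.999, -0.036, -0.002]
contact_force: [1.0, -1.1, 0.3]
width: 0.663
```

```bash
python3 lids.py wrist w33 0.038; python3 go.py 0.503 -0.110 0.14 -1
```

```text
t 42.93 p [ 0.6597 -0.0735  0.1386] w 0.663
red [ 80.  302.6] ax [64.4 73.3] world [ 0.4971 -0.1146  0.038 ]
yellow [318.9 233. ] ax [74.2 76.1] world [ 0.6609 -0.0746  0.038 ]
yellow [626.  299.5] ax [29.7 81. ] world [ 0.8689 -0.1405  0.038 ]
green [317.9 136.9] ax [81.6 83. ] world [ 0.6643 -0.0183  0.038 ]
blue [318.6  24.5] ax [ 89.7 100.3] world [0.6686 0.038  0.038 ]
t 42.98 p [ 0.6638 -0.0728  0.1468] xdir -4.16 w 0.66 F [3.2 0.7 3.4]
shift [-0.1577  0.0487  0.0056] turn [-0.08 -0.42 -3.16] rows>= 4.0
```

View pics/w33.png

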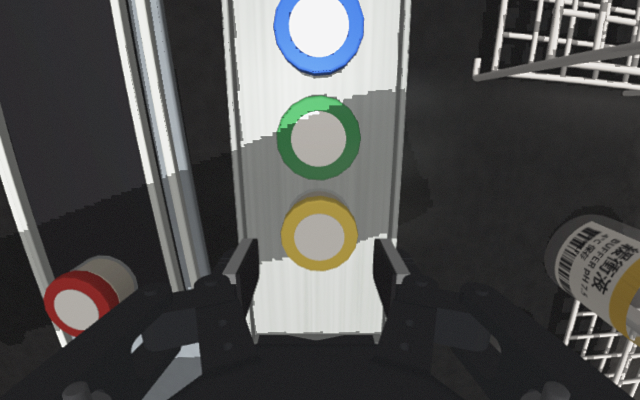

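Three are in the tray, blue/green/yellow in column ≈ 318. Last is red.

step_arm([
  [-0.035,0.01,-0.005,0,0,-0.6,70],
  [-0.075,0.022,-0.005,0,0,-1.4,70],
  [-0.115,0.034,0,0,-0.4,-2.2,70],
  [-0.145,0.043,0.004,0,-0.4,-3,70],
  [-0.156,0.048,0.005,0,-0.4,-3.1,70],
])

```text
t: 43.4
tcp_pos: [0.4999, -0.1105, 0.139]
ee_rot: [0.001, 1.0, -0.01, -0.003]
contact_force: [-0.5, -0.7, -1.7]
width: 0.698
```

step_arm([
  [0,0,0.005,0,0,0,70],
  [0,0,0.015,0,0,0,70],
  [0,0,0.015,0,0,0,70],
])

```text
t: 43.65
tcp_pos: [0.4998, -0.1103, 0.1227]
ee_rot: [0.0, 1.0, -0.01, -0.003]
contact_force: [-1.0, -1.0, -0.2]
width: 0.704
```

```bash
python3 lids.py wrist w34 0.048; python3 go.py 0.5035 -0.110 0.087 -1
```

```text
t 43.65 p [ 0.4998 -0.1103  0.1227] w 0.704
red [322.8 249.5] ax [85.1 89.7] world [ 0.5028 -0.1102  0.048 ]
yellow [607.5 189.9] ax [51.6 69.6] world [ 0.6493 -0.0808  0.048 ]
green [616.3  58. ] ax [52.1 80.3] world [ 0.6403 -0.0175  0.048 ]
t 43.7 p [ 0.5004 -0.1098  0.1233] xdir -1.05 w 0.7 F [0.3 0.2 0.6]
shift [0.0033 0.0001 0.0363] turn [-0.01  0.31 -0.05] rows>= 1.0
```

step_arm([
  [0.003,0,0.015,0,0.3,0,70],
  [0.003,0,0.03,0,0.3,0,70],
  [0.003,0,0.036,0,0.3,0,70],
  [0.003,0,0.036,0,0.3,0,70],
  [0.003,0,0.036,0,0.3,0,30],
])

```text
t: 44.12
tcp_pos: [0.5039, -0.109, 0.0874]
ee_rot: [-0.001, 1.0, -0.009, -0.0]
contact_force: [-0.9, -0.3, 0.0]
width: 0.577
```

step_arm([
  [0,0,0,0,0,0,30],
  [0,0,0,0,0,0,30],
  [0,0,0,0,0,0,30],
  [0,0,-0.03,0,0,0,30],
  [0,0,-0.06,0,0,0,30],
])

```text
t: 44.53
tcp_pos: [0.5026, -0.1088, 0.1469]
ee_rot: [-0.002, 1.0, -0.008, -0.002]
contact_force: [1.5, -0.2, -0.7]
width: 0.529
```

```bash
python3 go.py 0.656 -0.130 0.145 -4
```

```text
t 44.53 p [ 0.5026 -0.1088  0.1469] xdir -0.96 w 0.529 F [ 1.5 -0.2 -0.7]
shift [0.1538 0.0187 0.0013] turn [-0.19  0.2   3.04] rows>= 4.0
```

step_arm([
  [0.035,0.005,-0.004,0,0,0.6,30],
  [0.075,0.01,-0.004,0,0,1.4,30],
  [0.112,0.014,0,-0.2,0.2,2.2,30],
  [0.14,0.018,0,-0.2,0.2,3,30],
  [0.153,0.019,0,-0.2,0.2,3.1,30],
])

```text
t: 44.95
tcp_pos: [0.6582, -0.1314, 0.1462]
ee_rot: [-0.0, 0.999, -0.036, 0.001]
contact_force: [-1.8, 0.3, -0.5]
width: 0.529
```

step_arm([
  [0,0,0.01,0,0,0,30],
  [0,0,0.03,0,0,0,30],
  [0,0,0.05,0,0,0,30],
  [0,0,0.05,0,0,0,30],
])

```text
t: 45.28
tcp_pos: [0.6547, -0.1316, 0.0914]
ee_rot: [-0.001, 0.999, -0.036, -0.003]
contact_force: [-1.3, -0.2, -2.2]
width: 0.53
```

```bash
python3 go.py 0.656 -0.130 0.079 -4;python3 -c "
from h import *
save(eyes.camera('wrist'),'w35.png')"
```

```text
t 45.28 p [ 0.6547 -0.1316  0.0914] xdir -4.17 w 0.53 F [-1.3 -0.2 -2.2]
shift [ 0.0013 -0.0016  0.0124] turn [-0.05  0.34 -0.17] rows>= 1.0
```

View pics/w35.png

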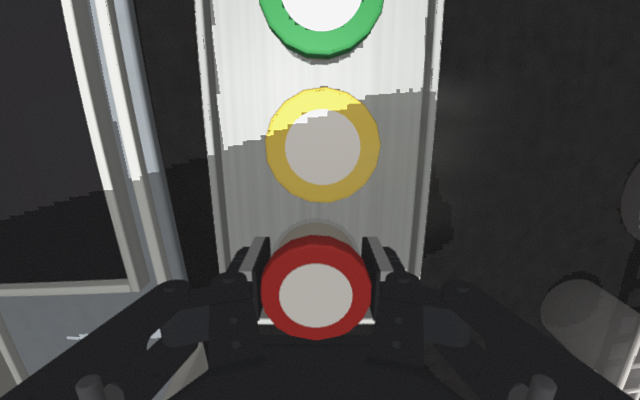

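Red is over the tray behind yellow. Lowering and releasing it.

step_arm([
  [0.002,-0.001,0.006,0,0.3,0,30],
  [0.002,-0.001,0.012,0,0.3,0,30],
  [0.002,-0.001,0.013,0,0.3,0,30],
  [0.002,-0.001,0.013,0,0.3,0,30],
  [0.002,-0.001,0.013,0,0.3,0,30],
])

```text
t: 45.75
tcp_pos: [0.6579, -0.1308, 0.0811]
ee_rot: [-0.0, 0.999, -0.036, 0.001]
contact_force: [-0.0, -0.2, -0.9]
width: 0.529
```

step_arm([
  [0,0,0,0,0,0,66],
  [0,0,0,0,0,0,66],
  [0,0,0,0,0,0,66],
  [0,0,-0.03,0,0,0,66],
  [0,0,-0.07,0,0,0,66],
])

```text
t: 46.17
tcp_pos: [0.6553, -0.1309, 0.148]
ee_rot: [-0.001, 0.999, -0.036, -0.002]
contact_force: [1.0, -0.8, 0.3]
width: 0.668
```

step_arm([
  [-0.02,-0.02,-0.03,0,0,0,66],
  [-0.04,-0.05,-0.06,0,0,0,66],
  [-0.06,-0.08,-0.09,0,0,0,66],
  [-0.07,-0.1,-0.11,0,0,0,66],
  [-0.07,-0.11,-0.12,0,0,0,66],
])

```text
t: 46.58
tcp_pos: [0.5931, -0.0099, 0.2733]
ee_rot: [-0.001, 0.999, -0.033, -0.0]
contact_force: [1.5, 1.1, -0.3]
width: 0.654
```

step_arm([
  [0,0,0,0,0,0,66],
  [0,0,0,0,0,0,66],
])

```text
t: 46.75
tcp_pos: [0.5936, -0.0085, 0.2746]
ee_rot: [-0.001, 0.999, -0.032, 0.001]
contact_force: [-0.6, -0.2, 0.9]
width: 0.664
```

```bash
python3 lids.py wrist w36 0.038;python3 lids.py scene s36 0.038|grep -v '-0.[56]'; python3 -c "
from h import *
save(eyes.camera('top'),'t36.png')
cal=eyes.get_calibration('wrist')
for n,z in [('stage_handle',.046)]:
    for d in tip_of('wrist',n)[:1]: print(n,np.round(d['at']),round(d['p'],2),np.round(at_z(cal,d['at'],z),4))"
```

```text
t 46.75 p [ 0.5936 -0.0085  0.2746] w 0.664
yellow [380.7 237.4] ax [40.8 42.4] world [ 0.6599 -0.0748  0.038 ]
yellow [560.1 272.1] ax [32.9 49.4] world [ 0.8716 -0.1341  0.038 ]
green [384.7 187.7] ax [38.3 43.6] world [ 0.6643 -0.0199  0.038 ]
blue [387.8 129.7] ax [46.  47.5] world [0.6676 0.0385 0.038 ]
blue [180.2 -34.8] ax [ 33.1 122.4] world [0.486  0.1959 0.038 ]grep: invalid option -- '.'
Usage: grep [OPTION]... PATTERNS [FILE]...
Try 'grep --help' for more information.
Exception ignored on flushing sys.stdout:
BrokenPipeError: [Errno 32] Broken pipe
```

View pics/w36.png

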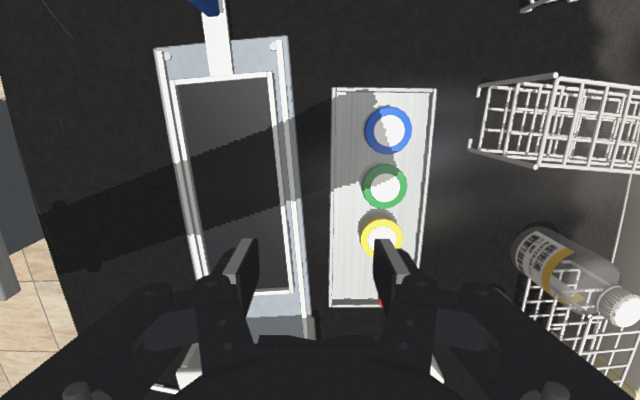

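View pics/s36.png

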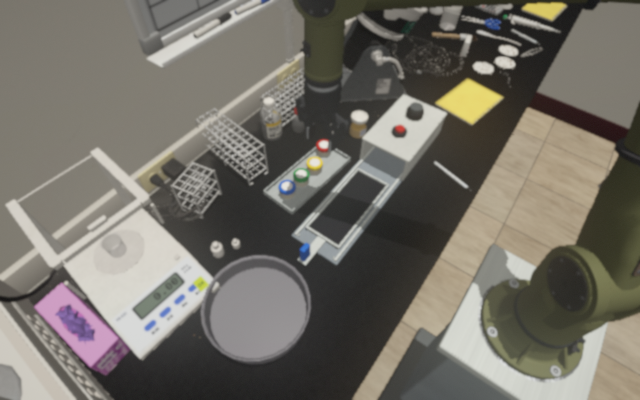

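View pics/t36.png

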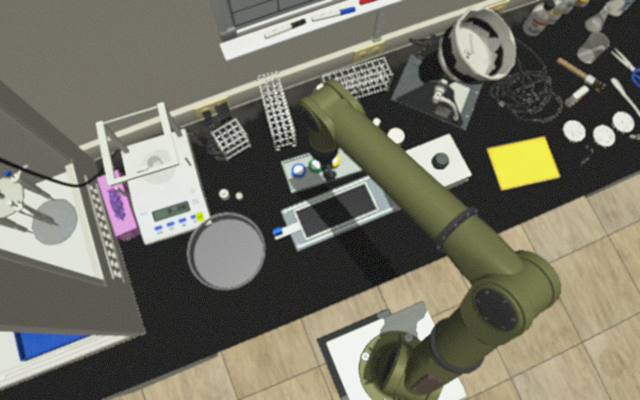

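step_arm([
  [-0.03,-0.02,-0.02,0,0,0,66],
  [-0.06,-0.04,-0.04,0,0,0,66],
  [-0.08,-0.06,-0.06,0,0,0,66],
  [-0.08,-0.06,-0.06,0,0,0,66],
  [-0.08,-0.06,-0.06,0,0,0,66],
])

```text
t: 47.37
tcp_pos: [0.5175, 0.0532, 0.3324]
ee_rot: [-0.0, 0.999, -0.034, -0.0]
contact_force: [-0.0, -0.7, -0.9]
width: 0.66
```

```bash
python3 lids.py wrist w37 0.038; python3 lids.py scene s37 0.038; python3 -c "
from h import *
a=eyes.camera('scene');save(cv2.resize(a[80:280,180:480],(750,500),interpolation=cv2.INTER_CUBIC),'s37b.png')"
```

```text
t 47.37 p [0.5175 0.0532 0.3324] w 0.66
yellow [429.9 258.8] ax [33.7 35. ] world [ 0.6589 -0.0744  0.038 ]
yellow [574.9 286.3] ax [23.9 39.7] world [ 0.8718 -0.1357  0.038 ]
green [435.3 218.7] ax [31.2 35.4] world [ 0.6635 -0.0187  0.038 ]
blue [440.3 174.2] ax [35.  38.6] world [0.6676 0.0384 0.038 ]
blue [296.3  64.4] ax [16.3 35.4] world [0.5035 0.1733 0.038 ]
t 47.42 p [0.5177 0.0515 0.3315] w 0.661
yellow [470.1 100.4] ax [42.9 69.5] world [ 0.4112 -0.6177  0.038 ]
yellow [547.9  11.6] ax [13.3 52.1] world [ 0.369 -1.469  0.038]
blue [492.5  23.1] ax [12.7 16. ] world [ 0.5352 -1.1886  0.038 ]
blue [304.  250.7] ax [10.1 16.3] world [0.5091 0.1675 0.038 ]
```

View pics/w37.png

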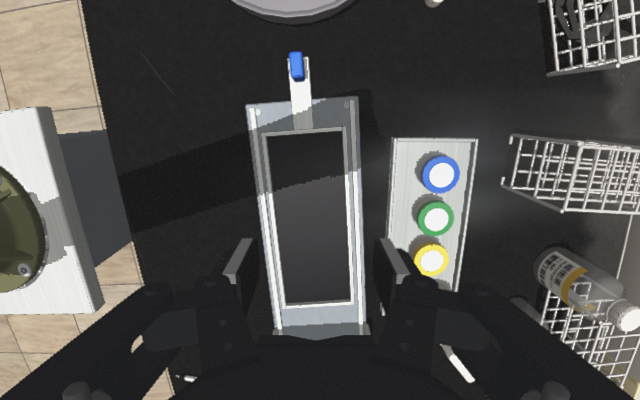

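View pics/s37b.png

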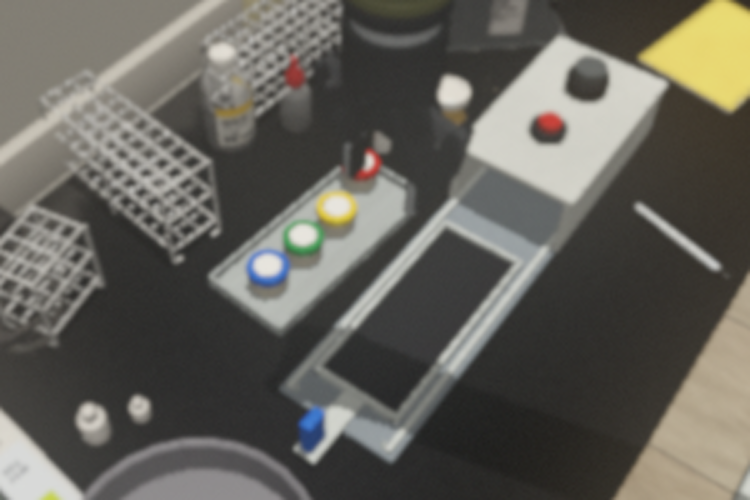

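step_arm([
  [-0.01,-0.035,0,0,0,0,66],
  [-0.02,-0.07,0,0,0,0,66],
  [-0.03,-0.11,0,0,0,0,66],
  [-0.04,-0.14,0,0,0,0,66],
  [-0.04,-0.15,0,0,0,0,66],
])

```text
t: 47.93
tcp_pos: [0.4865, 0.2081, 0.3305]
ee_rot: [-0.003, 0.999, -0.033, -0.004]
contact_force: [-0.6, 0.7, 0.2]
width: 0.659
```

step_arm([
  [0,0,0,0,0,0,66],
  [0,0,0,0,0,0,66],
  [0,0,0,0,0,0,66],
])

```text
t: 48.18
tcp_pos: [0.4873, 0.2063, 0.3296]
ee_rot: [-0.003, 0.999, -0.034, -0.004]
contact_force: [0.6, -0.1, -0.2]
width: 0.66
```

```bash
python3 lids.py top t38 0.038; python3 lids.py scene s38 0.038;python3 -c "
from h import *
a=cv2.imread('pics/t38.png')[110:260,200:480];b=cv2.imread('pics/s38.png')[80:260,180:480]
cv2.imwrite('pics/m38.png',cv2.vconcat([cv2.resize(a,(520,280)),cv2.resize(b,(520,310))]))
print(np.round(status.sense()['qd'],3))"
```

```text
t 48.18 p [0.4873 0.2063 0.3296] w 0.66
red [351.1 145.2] ax [15.2 15.7] world [ 0.6829 -0.1527  0.038 ]
red [412.7 171.5] ax [ 9.6 10.1] world [ 0.5256 -0.298   0.038 ]
yellow [520.2 163.8] ax [55.1 86. ] world [ 0.4164 -0.6361  0.038 ]
yellow [332.2 159.6] ax [14.1 14.4] world [ 0.6603 -0.0769  0.038 ]
blue [ 45.3 344.5] ax [28.6 84.4] world [0.4482 0.9303 0.038 ]
blue [298.2 170.2] ax [13.8 14.1] world [0.668  0.0371 0.038 ]
t 48.23 p [0.4874 0.2059 0.3298] w 0.658
yellow [469.7 100.2] ax [43.5 66.1] world [ 0.4126 -0.6174  0.038 ]
blue [304.1 250.9] ax [ 9.4 16.7] world [0.5085 0.1679 0.038 ]
[ 0.003 -0.007 -0.008 -0.002 -0.001  0.001 -0.003]
```

View pics/m38.png

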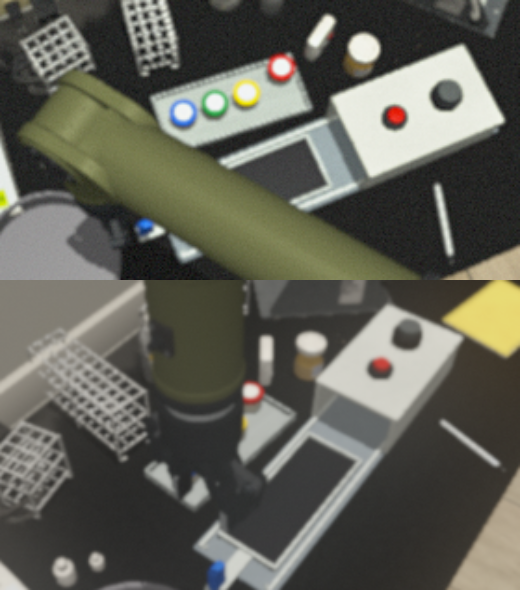

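The red cup has been knocked aside, to around (0.683,−0.153), and may be against or on the rim. Taking a close look.

```bash
python3 go.py 0.66 -0.10 0.22 -4
```

```text
t 48.28 p [0.4874 0.2059 0.33  ] xdir -3.96 w 0.658 F [-0.1  0.7 -0.5]
shift [0.1942 0.2938 0.1069] turn [-0.28  0.47  0.04] rows>= 9.0
```

step_arm([
  [0.022,0.032,0.005,0,0,0,66],
  [0.044,0.065,0.01,0,0,0,66],
  [0.066,0.098,0.015,0,0.2,0,66],
  [0.088,0.13,0.02,-0.3,0.4,0,66],
  [0.11,0.163,0.03,-0.3,0.4,0,66],
])

```text
t: 48.7
tcp_pos: [0.5869, 0.0322, 0.2987]
ee_rot: [0.001, 0.999, -0.036, 0.0]
contact_force: [0.8, 1.3, 0.6]
width: 0.66
```

step_arm([
  [0.022,0.032,0.02,0,0,0,66],
  [0.044,0.065,0.04,0,0,0,66],
  [0.066,0.095,0.06,0,0,0,66],
  [0.078,0.12,0.072,0,0,0,66],
  [0.084,0.131,0.077,0,0,0,66],
])

```text
t: 49.12
tcp_pos: [0.661, -0.1146, 0.2174]
ee_rot: [0.002, 0.999, -0.041, -0.002]
contact_force: [-0.3, -1.8, -0.5]
width: 0.657
```

step_arm([
  [0,0,0,0,0,0,66],
  [0,0,0,0,0,0,66],
])

```text
t: 49.28
tcp_pos: [0.6602, -0.1183, 0.2159]
ee_rot: [0.003, 0.999, -0.044, -0.003]
contact_force: [-0.9, 0.6, 0.4]
width: 0.659
```

```bash
python3 lids.py wrist w39 0.038; python3 go.py 0.683 -0.153 0.15 -4
```

```text
t 49.28 p [ 0.6602 -0.1183  0.2159] w 0.659
red [344.2 228. ] ax [53.  53.3] world [ 0.6806 -0.1496  0.038 ]
red [520.1 284.2] ax [33.  56.7] world [ 0.8421 -0.221   0.038 ]
yellow [313.6 144.5] ax [57.1 57.4] world [ 0.6608 -0.0763  0.038 ]
yellow [567.2 183.7] ax [57.2 76.1] world [ 0.8742 -0.1264  0.038 ]
green [311.6  68.5] ax [59.5 63. ] world [ 0.6644 -0.0192  0.038 ]
blue [309.9 -10.4] ax [61. 66.] world [0.668  0.0347 0.038 ]
t 49.33 p [ 0.6604 -0.1155  0.2172] xdir -4.87 w 0.66 F [-0.1  1.  -0. ]
shift [0.0261 0.0352 0.0672] turn [ 0.25  0.29 -0.87] rows>= 2.0
```

View pics/w39.png

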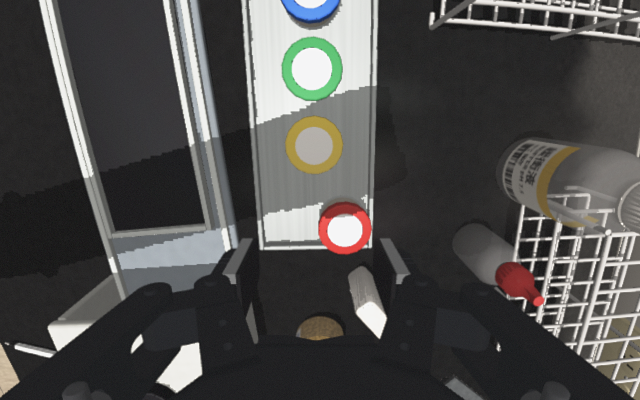

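Run:
```python
from h import *
import lids
cal=eyes.get_calibration('wrist'); img=eyes.camera('wrist'); save(cv2.resize(img[90:260,220:420],(800,600)[:2] if 0 else (700,595),interpolation=cv2.INTER_CUBIC),'w40.png')
hsv=cv2.cvtColor(img,cv2.COLOR_RGB2HSV)
for n,(u,v) in dict(red=(344,228),yellow=(313,144),green=(312,68)).items():
    m=np.zeros(img.shape[:2],np.uint8)
    for a,b in lids.HUE[n]: m|=cv2.inRange(hsv,(a,110,60),(b,255,255))
    q=np.zeros_like(m);q[max(v-38,0):v+38,u-38:u+38]=m[max(v-38,0):v+38,u-38:u+38]
    c=np.vstack(cv2.findContours(q,cv2.RETR_EXTERNAL,cv2.CHAIN_APPROX_NONE)[0])
    P=np.array([at_z(cal,x,.038)[:2] for x in c[:,0].astype(float)]);h=cv2.convexHull(P.astype(np.float32)*1000)
    print(n,cv2.minAreaRect(h),cv2.fitEllipse(h))
```

```text
red ((680.9661254882812, -150.4762725830078), (48.576934814453125, 45.21058654785156), 85.253173828125) ((680.6131591796875, -150.29421997070312), (45.56892395019531, 49.08962631225586), 3.600925922393799)
yellow ((660.7758178710938, -76.754150390625), (45.030460357666016, 44.983970642089844), 39.26409912109375) ((660.67041015625, -76.68018341064453), (45.46726989746094, 45.66132736206055), 86.02901458740234)
green ((664.5156860351562, -19.78108787536621), (44.9214973449707, 44.14693069458008), 83.7962646484375) ((664.4013671875, -19.549592971801758), (44.54884338378906, 44.85575485229492), 2.2784273624420166)
```

View pics/w40.png

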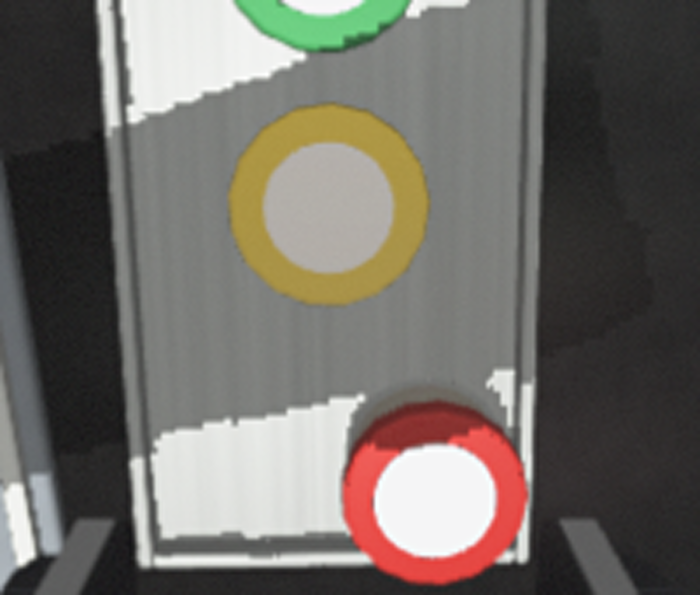

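```bash
python3 go.py 0.681 -0.150 0.14 -4
```

```text
t 49.38 p [ 0.6606 -0.1135  0.2181] xdir -4.72 w 0.659 F [-0.2  0.5  0.6]
shift [0.0236 0.0344 0.0782] turn [ 0.22  0.21 -0.72] rows>= 3.0
```

step_arm([
  [0.01,0.014,0.03,0.2,0.2,-0.7,70],
  [0.02,0.028,0.055,0.2,0.2,-0.7,70],
  [0.0236,0.034,0.072,0.2,0.2,-0.7,70],
  [0.0236,0.034,0.078,0.2,0.2,-0.7,70],
  [0.0236,0.034,0.078,0.2,0.2,-0.7,70],
])

```text
t: 49.8
tcp_pos: [0.68, -0.1481, 0.1391]
ee_rot: [-0.001, 0.999, -0.035, -0.001]
contact_force: [-0.4, -0.3, 0.3]
width: 0.7
```

```bash
python3 lids.py wrist w41 0.038; python3 go.py 0.681 -0.150 0.098 -4
```

```text
t 49.8 p [ 0.68   -0.1481  0.1391] w 0.7
red [318.  232.6] ax [75.8 75.9] world [ 0.6809 -0.1492  0.038 ]
red [577.2 322.8] ax [49.3 98.6] world [ 0.8563 -0.2301  0.038 ]
yellow [272.3 108.6] ax [84.4 87.7] world [ 0.6611 -0.0764  0.038 ]
yellow [660.  171.1] ax [103.4 134.9] world [ 0.8934 -0.1249  0.038 ]
green [267.9  -6.8] ax [ 89.2 101.9] world [ 0.6644 -0.0202  0.038 ]
t 49.85 p [ 0.6808 -0.1475  0.1407] xdir -3.91 w 0.699 F [ 0.7  1.2 -0.4]
shift [0.0004 0.0025 0.0427] turn [-0.06  0.04  0.09] rows>= 2.0
```

View pics/w41.png

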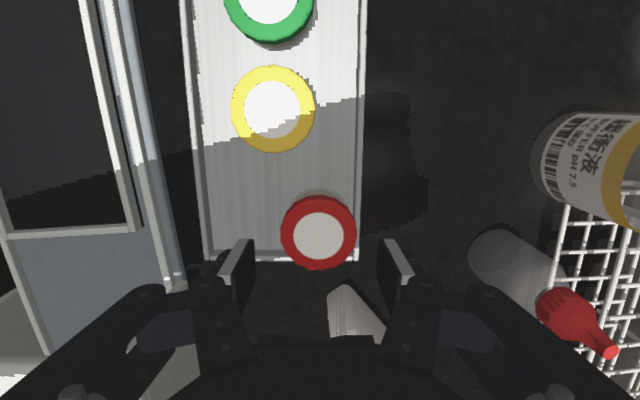

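The red lid is a true circle (75.8×75.9 px), the same size the other cups showed at this height. So it lies flat on the tray floor, inside the limits, and I'll leave it. Backing off for a last check.

step_arm([
  [0,-0.005,-0.03,0,0,0,70],
  [-0.01,-0.02,-0.06,0,0,0,70],
  [-0.03,-0.05,-0.09,0,0,0,70],
  [-0.06,-0.08,-0.12,0,0,0,70],
  [-0.09,-0.11,-0.15,0,0,0,70],
])

```text
t: 50.27
tcp_pos: [0.6116, -0.0437, 0.2792]
ee_rot: [-0.001, 0.999, -0.033, 0.001]
contact_force: [0.3, -0.1, 1.5]
width: 0.7
```

step_arm([
  [-0.02,-0.03,0,0,0,0,70],
  [-0.05,-0.07,0,0,0,0,70],
  [-0.08,-0.11,0,0,0,0,70],
  [-0.1,-0.15,0,0,0,0,70],
  [-0.11,-0.17,0,0,0,0,70],
])

```text
t: 50.68
tcp_pos: [0.5108, 0.1364, 0.2807]
ee_rot: [0.001, 1.0, -0.031, 0.003]
contact_force: [0.6, 0.5, -0.0]
width: 0.701
```

step_arm([
  [0,0,0,0,0,0,70],
  [0,0,0,0,0,0,70],
  [0,0,0,0,0,0,70],
])

```text
t: 50.93
tcp_pos: [0.5105, 0.1376, 0.2819]
ee_rot: [0.002, 1.0, -0.03, 0.004]
contact_force: [-0.7, -0.7, -0.6]
width: 0.701
```

```bash
python3 lids.py top t42 0.038; python3 lids.py scene s42 0.038;python3 -c "
from h import *
a=cv2.imread('pics/t42.png')[110:260,200:480];b=cv2.imread('pics/s42.png')[80:260,180:480]
cv2.imwrite('pics/m42.png',cv2.vconcat([cv2.resize(a,(520,280)),cv2.resize(b,(520,310))]))
print(np.round(status.sense()['qd'],3))"
```

```text
t 50.93 p [0.5105 0.1376 0.2819] w 0.701
red [351.1 145.1] ax [15.3 15.8] world [ 0.6832 -0.1528  0.038 ]
red [412.7 171.5] ax [ 9.6 10.1] world [ 0.5256 -0.298   0.038 ]
yellow [521.6 162.8] ax [ 49.8 111.4] world [ 0.4177 -0.6424  0.038 ]
yellow [332.2 159.6] ax [14.1 14.4] world [ 0.6603 -0.0769  0.038 ]
blue [ 44.4 339.6] ax [30.4 82.5] world [0.4629 0.9295 0.038 ]
blue [638.3  77.1] ax [15.1 20.6] world [ 0.5396 -1.2167  0.038 ]
t 50.98 p [0.5111 0.1362 0.2815] w 0.7
yellow [470.1 100.3] ax [43.1 69.4] world [ 0.4115 -0.6179  0.038 ]
blue [304.1 250.9] ax [10.2 17.3] world [0.5087 0.1678 0.038 ]
[ 0.009  0.016  0.014 -0.001 -0.002 -0.001  0.001]
```

View pics/m42.png

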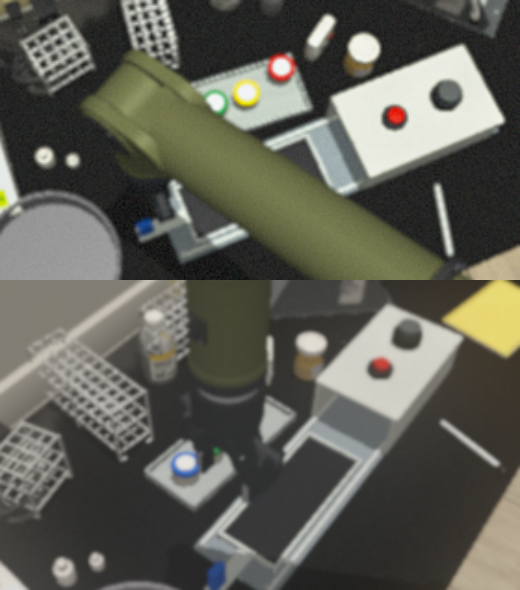

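The top camera puts red about 4 mm further into the corner than the wrist camera does. There is plenty of time, so I'll re-seat it by the lid, above the rim, rather than trust either reading.

```bash
python3 go.py 0.681 -0.150 0.15 -4
```

```text
t 51.03 p [0.5114 0.1353 0.2811] xdir -3.69 w 0.696 F [-0.1 -0.6 -0.2]
shift [0.1867 0.2736 0.1328] turn [ 0.09 -0.36  0.31] rows>= 9.0
```

step_arm([
  [0.02,0.03,0,0,0,0,70],
  [0.042,0.062,0,0,0,0,70],
  [0.064,0.094,0,0,-0.2,0.1,70],
  [0.086,0.126,0.005,0,-0.3,0.3,70],
  [0.108,0.158,0.02,0,-0.3,0.3,70],
])

```text
t: 51.45
tcp_pos: [0.6113, -0.0331, 0.2633]
ee_rot: [0.001, 0.999, -0.037, 0.002]
contact_force: [1.4, -0.4, 0.1]
width: 0.702
```

step_arm([
  [0.022,0.032,0.02,0,0,0,70],
  [0.044,0.065,0.05,0,0,0,70],
  [0.064,0.092,0.08,0,0,0,70],
  [0.075,0.11,0.1,0,0,0,70],
  [0.078,0.115,0.11,0,0,0,70],
])

```text
t: 51.87
tcp_pos: [0.6804, -0.1628, 0.1476]
ee_rot: [0.002, 0.999, -0.042, -0.001]
contact_force: [-1.5, -0.8, -1.0]
width: 0.699
```

step_arm([
  [0,0,0,0,0,0,70],
  [0,0,0,0,0,0,70],
])

```text
t: 52.03
tcp_pos: [0.6791, -0.1658, 0.1451]
ee_rot: [0.002, 0.999, -0.044, -0.003]
contact_force: [0.0, -0.8, -0.8]
width: 0.699
```

```bash
python3 lids.py wrist w43 0.038|grep red; python3 go.py 0.681 -0.150 0.105 -4
```

```text
red [317.9 201. ] ax [75.6 75.6] world [ 0.681  -0.1496  0.038 ]
red [579. 282.] ax [50.3 96.3] world [ 0.8539 -0.2225  0.038 ]
t 52.08 p [ 0.6799 -0.1636  0.1472] xdir -4.89 w 0.696 F [0.7 0.9 1.1]
shift [ 0.0001 -0.0138  0.0422] turn [ 0.19  0.18 -0.88] rows>= 2.0
```

step_arm([
  [0.001,-0.014,0.015,0.2,0.2,-0.8,70],
  [0.001,-0.014,0.03,0.2,0.2,-0.8,70],
  [0.001,-0.014,0.042,0.2,0.2,-0.8,70],
  [0.001,-0.014,0.042,0.2,0.2,-0.8,70],
  [0.001,-0.014,0.042,0.2,0.2,-0.8,70],
])

```text
t: 52.5
tcp_pos: [0.6813, -0.1499, 0.1047]
ee_rot: [0.0, 0.999, -0.035, -0.0]
contact_force: [0.4, -1.3, 1.2]
width: 0.698
```

```bash
python3 go.py 0.681 -0.150 0.096 -4
```

```text
t 52.5 p [ 0.6813 -0.1499  0.1047] xdir -4.07 w 0.698 F [ 0.4 -1.3  1.2]
shift [-0.0003  0.0001  0.0087] turn [ 0.02  0.05 -0.07] rows>= 1.0
```

step_arm([
  [0,0,0.004,0,0,0,70],
  [0,0,0.008,0,0,0,70],
  [0,0,0.008,0,0,0,70],
  [0,0,0.008,0,0,0,30],
  [0,0,0.008,0,0,0,30],
], force=50)

```text
t: 52.92
tcp_pos: [0.6817, -0.15, 0.0975]
ee_rot: [0.0, 0.999, -0.036, 0.0]
contact_force: [0.0, 1.5, -1.0]
width: 0.523
```

step_arm([
  [0,0,0,0,0,0,30],
  [0,0,0,0,0,0,30],
  [0,0,0,0,0,0,30],
])

```text
t: 53.17
tcp_pos: [0.6817, -0.1501, 0.0975]
ee_rot: [0.0, 0.999, -0.036, -0.0]
contact_force: [-0.3, 0.4, -0.9]
width: 0.526
```

step_arm([
  [0,0,-0.01,0,0,0,30],
  [0,0,-0.018,0,0,0,30],
  [-0.013,-0.009,-0.018,0,0,0,30],
  [-0.026,-0.017,-0.018,0,0,0,30],
  [-0.026,-0.017,-0.018,0,0,0,30],
])

```text
t: 53.58
tcp_pos: [0.6557, -0.1286, 0.1167]
ee_rot: [-0.0, 0.999, -0.034, -0.0]
contact_force: [1.2, 1.1, -0.6]
width: 0.529
```

```bash
python3 go.py 0.656 -0.131 0.098 -4; python3 -c "
from h import *
save(eyes.camera('wrist'),'w44.png')"
```

```text
t 53.58 p [ 0.6557 -0.1286  0.1167] xdir -3.92 w 0.529 F [ 1.2  1.1 -0.6]
shift [0.0005 0.0023 0.0187] turn [-0.01  0.04  0.08] rows>= 1.0
```

View pics/w44.png

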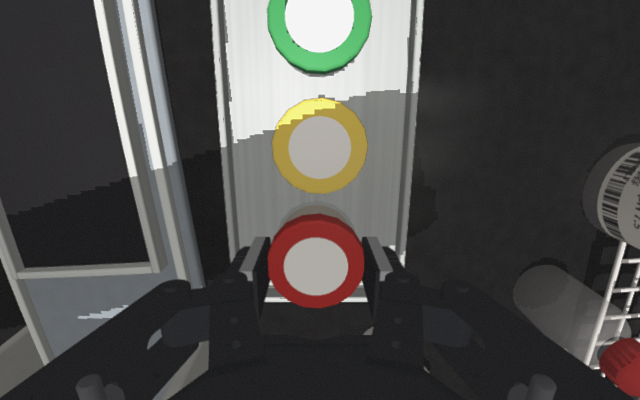

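Red is held by the lid, centred across the tray at (316,262). Lowering to the picked height (0.0975) and releasing.

step_arm([
  [0,0.002,0.01,0,0,0,30],
  [0,0.002,0.018,0,0,0,30],
  [0,0.002,0.018,0,0,0,30],
  [0,0.002,0.018,0,0,0,30],
  [0,0.002,0.019,0,0,0,30],
])

```text
t: 54.05
tcp_pos: [0.6566, -0.1323, 0.0973]
ee_rot: [0.0, 0.999, -0.035, -0.0]
contact_force: [-1.6, -1.4, 6.5]
width: 0.521
```

step_arm([
  [0,0,0,0,0,0,66],
  [0,0,0,0,0,0,66],
  [0,0,0,0,0,0,66],
  [0,0,-0.02,0,0,0,66],
  [0,0,-0.05,0,0,0,66],
])

```text
t: 54.47
tcp_pos: [0.6546, -0.1324, 0.1445]
ee_rot: [-0.0, 0.999, -0.035, -0.003]
contact_force: [0.4, -0.0, 0.0]
width: 0.663
```

```bash
python3 lids.py wrist w45 0.038
```

```text
t 54.47 p [ 0.6546 -0.1324  0.1445] w 0.663
red [320.2 225.3] ax [72.6 74. ] world [ 0.6565 -0.131   0.038 ]
red [605.6 336.3] ax [47.6 89.9] world [ 0.8617 -0.2341  0.038 ]
yellow [321.4 133.7] ax [80.9 81.7] world [ 0.6608 -0.0762  0.038 ]
yellow [661.9 198.4] ax [57.4 91.1] world [ 0.8792 -0.1289  0.038 ]
green [321.1  23.5] ax [86.  95.5] world [ 0.6643 -0.0192  0.038 ]
```

View pics/w45.png

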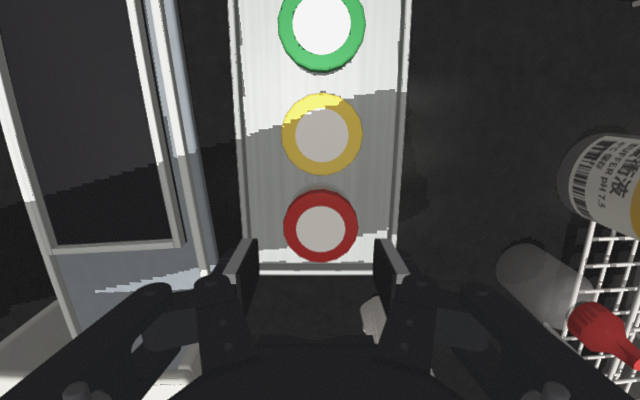

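Red is flat at (320,226), in line with yellow and green. Retreating for the final check.

step_arm([
  [0,-0.005,-0.03,0,0,0,70],
  [-0.01,-0.02,-0.06,0,0,0,70],
  [-0.03,-0.05,-0.09,0,0,0,70],
  [-0.06,-0.08,-0.12,0,0,0,70],
  [-0.09,-0.11,-0.15,0,0,0,70],
])

```text
t: 54.93
tcp_pos: [0.5889, -0.0301, 0.2892]
ee_rot: [0.0, 0.999, -0.035, 0.003]
contact_force: [-0.3, -0.1, 1.7]
width: 0.699
```

step_arm([
  [-0.01,-0.04,0,0,0,0,70],
  [-0.02,-0.08,0,0,0,0,70],
  [-0.03,-0.12,0,0,0,0,70],
  [-0.04,-0.155,0,0,0,0,70],
  [-0.05,-0.18,0,0,0,0,70],
])

```text
t: 55.35
tcp_pos: [0.5501, 0.1572, 0.2896]
ee_rot: [-0.0, 0.999, -0.033, 0.004]
contact_force: [0.3, 0.2, -0.4]
width: 0.701
```

step_arm([
  [-0.01,-0.04,0,0,0,0,70],
  [-0.02,-0.08,0,0,0,0,70],
  [-0.02,-0.1,0,0,0,0,70],
  [-0.02,-0.11,0,0,0,0,70],
  [-0.02,-0.11,0,0,0,0,70],
])

```text
t: 55.77
tcp_pos: [0.5358, 0.2723, 0.29]
ee_rot: [-0.001, 1.0, -0.03, 0.004]
contact_force: [0.4, -0.3, -0.5]
width: 0.698
```

```bash
python3 lids.py top t46 0.038; python3 lids.py scene s46 0.038;python3 -c "
from h import *
a=cv2.imread('pics/t46.png')[110:260,200:480];b=cv2.imread('pics/s46.png')[80:260,180:480]
cv2.imwrite('pics/m46.png',cv2.vconcat([cv2.resize(a,(520,280)),cv2.resize(b,(520,310))]))
print(np.round(status.sense()['qd'],3))"
```

```text
t 55.77 p [0.5358 0.2723 0.29  ] w 0.698
red [348.8 154.6] ax [13.5 14.2] world [ 0.6558 -0.1326  0.038 ]
red [412.8 171.4] ax [ 9.3 10.2] world [ 0.5258 -0.2984  0.038 ]
yellow [523.5 162.5] ax [52.5 97.2] world [ 0.4163 -0.6489  0.038 ]
yellow [332.2 159.6] ax [14.1 14.4] world [ 0.6603 -0.0769  0.038 ]
blue [ 45.  338.7] ax [31.3 83.9] world [0.4646 0.9269 0.038 ]
blue [298.2 170.2] ax [13.9 14.1] world [0.668  0.0371 0.038 ]
t 55.82 p [0.5366 0.2699 0.2897] w 0.698
yellow [470.1 100.4] ax [42.5 74. ] world [ 0.4113 -0.6176  0.038 ]
blue [304.  250.9] ax [ 9.9 16.5] world [0.5089 0.168  0.038 ]
[ 0.034 -0.005  0.017  0.005  0.003  0.002 -0.002]
```

View pics/m46.png

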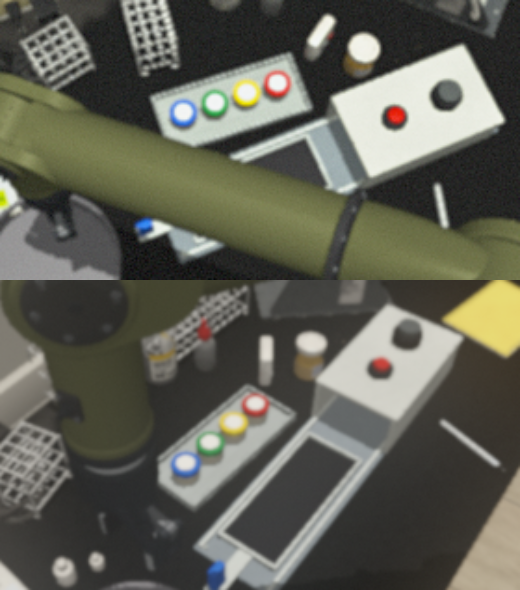

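All four cups are in a row in the tray, the stage is out and the arm is clear.

```bash
python3 -c "
from h import *
print(env.job_done(), status.sense()['t'])"
```

```text
the job is handed in; nothing more can be done
the job is handed in; nothing more can be done
```

I handed the job in at about 56 s of the 210 s allowed, with every step done; `env.job_done()` gave no verdict.

**What I did:** I moved all four cups from the tub to the stage and pushed the stage in until it met its stop (0.2956 m of travel). I pressed the shutter button twice and drew the stage back to its outer stop. Then I set the cups in a row in the steel tray.

**Last checks:**
- **Cups:** the scene and top pictures show all four flat and side by side in the tray. The top and wrist cameras agree on the red cup's position to about 2 mm.
- **Stage and button:** the stage handle is where it was at the start, and the button looks up.
- **Bystanders:** the weights, timer and jar look undisturbed in the pictures; I did not re-measure their positions.
- **Arm:** it was clear of everything, with near-zero contact force.

**What went wrong or disagreed:**
- **Shutter press:** the first press was off-centre and reached about 56 N of wrist force through the fingertips. I re-centred and pressed again to the bottom at about 15 N. I judged "fully down" from the force rising while the tool stopped moving, not from a reading of the button itself.
- **Red cup:** after I set it in the tray, it was knocked into a corner. The wrist view showed it flat, but the top view put it about 4 mm further into the corner. I picked it up by the lid, set it down again in line with the others, and the views then agreed.

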